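# Fit the adjustable wrench and tighten the air-filter union nut

## Robot

A 6-joint arm with a two-finger parallel gripper is mounted at the origin on the work surface. World frame = base frame: x ahead of the robot, y to its left, z up, the work surface at z = 0. Lengths are in m, angles in rad, forces in N, time in s.
With the tool pointing down it reaches from about 0.275 to 0.725 m from the base axis. Payload 15.9 kg.
Tool frame: the origin (TCP) lies at the very end of the fingers, on their centre line; the grasp point (between the pads) lies 19 mm behind it; z points along the fingers, y is the direction in which the jaws open and shut (so a half turn about z gives the same grasp; the last joint's range is limited). The gripper opens to 85 mm and grips with 20 to 120 N. Pads are 22 mm wide; open, the fingers measure 114 mm over their backs; the gripper's body (76 mm by 85 mm) begins 54 mm behind the grasp point. The pads swing forward as they close: fully open they stand 13 mm farther back than shut.
Start: joints at [1.199, 0.213, -0.034, 1.323, 0, 1.571], TCP at [0.182, 0.466, 0.193] pointing down, gripper open.
Joint ranges: [-2.98, 2.98], [-0.74, 1.72], [-1.14, 1.35], [-2.1, 2.04], [-1.57, 1.44], [-3.14, 3.14]. Speed limits (rad/s): [1.89, 1.89, 2.39, 2.57, 3.14, 3.14].

## Interface

Orientations are given as a rotation vector (axis times angle).
In Python, from cell import observe, imaging, job_done gives the robot as it stands. The module is installed in compiled form; this text tells all that it offers.
- The arm moves only by the tool play_rows, never from a script. Its argument "targets" is a list of rows, each a list of 7 numbers: the shift along the tool's x, y, z in m, then the turn, a rotation vector about the tool's x, y, z in rad, then the opening, from 0 (shut) to 1 (fully open). A call has 1 to 20 rows; each row is the pose to reach, as a shift and turn from the pose commanded when the call began, along the tool's axes at that moment; what a row does not reach only later rows make up. A row lasts 1/8 s, in which the tool goes at most 62.5 mm and 10.7 degrees, less where a joint would pass 70% of its speed; a pose out of reach is approached as far as the arm can. A call with a gripper value outside its range is refused whole. The fingers move at their own pace and stop on an object; "squeeze" is the grip in N (left out, the last holds). Time passes only in rows, so rows that repeat a pose let the fingers close. It gives the time, the measured TCP pose, the force and the opening at its end, in the units of the state.
- observe(): the state, without advancing time (a new reading comes with each control period).
- imaging.snapshot(name): name is "scene" or "top" or "wrist"; returns the picture (400x640x3 uint8, blue, green, red); there is no depth.
- imaging.camera_info(name): a dict with "camera_matrix" (3x3 intrinsics, pixels), "R" (3x3) and "t" (3): a world point X has camera coordinates R X + t. Camera axes: x right, y down, z forward; pixel columns grow to the right and rows downward; lengths in m; the calibration is good to about 2 mm. The wrist camera is an equidistant fisheye: a pixel r from the principal point sees the ray r / f radians off the axis. A picture is of the moment at which its call begins: read the wrist's pose just before it. camera_info takes no time and is no camera call; for the wrist camera it gives the pose at the moment of the call.
- job_done(): hands the job in, once; it reports no verdict.
The state is a dict: "time": time; "joints": joint angles; "qvel": joint speeds; "joint_efforts": joint torques, N m; "tool_pos": TCP position; "orientation": TCP orientation; "wrist_force": force on the tool from outside, world axes, zero at the start; "ft_torque": the same for the moment, N m; "finger_gap": opening from 0.0 (shut) to 1.0 (fully open).
Only numpy, scipy, OpenCV 4.12 (cv2) and the standard library are available. Lean on these libraries where they do the work, as an engineer would, in place of code of your own. Each camera call takes 0.05 s, during which the arm holds its last target.

## Task

The adjustable wrench lies on the air-filter lid with its jaws open too wide around the brass union nut. Without lifting it off, roll its worm until the jaws just fit the nut, then swing the wrench by its handle clockwise (seen from above) until the nut comes to its stop. Work gently, never pushing on the wrench with more than about 20 N; do not touch the nut with the gripper, leave the other things alone, and leave the wrench still snugly fitted on the tightened nut.

Things in the scene. Friction and masses are not known exactly. Their poses are not given: they have to be found in the camera images.
- housing: air-filter housing fixed to the table, steel with an aluminium lid: a round lid 200 mm across whose flat polished top is 75 mm above the table. Origin: centre of its underside, on the nut's axis; z up.
- nut (a joint): angle of the union nut (rad): grows clockwise seen from above; it starts between 0 and 0.05 and its hard stop (tight) is at 0.75. Stiff to turn, about 0.3 N m, and stays where it is left.
- nut_top (a point): centre of the top face of the brass hexagon nut: 32 mm across flats, 37 mm across corners, 18 mm high, standing on the lid; a 21 mm thick steel pipe stub rises 18 mm above it.
- wrench: adjustable wrench, 276 mm long, about 0.5 kg, loose, lying flat on the lid, worm side up, the nut between its jaws. Origin: on the underside, mid-way in a 32 mm jaw gap (where the nut's axis lies when fitted); x to the handle end, y to the moving jaw, z up. Head: z 0 to 18 mm, x -16 to 79 mm, y -32 to 35 mm; throat at x 21 mm; fixed jaw's face at y -16 mm.
- jaw (a joint): travel of the moving jaw (m), growing as it closes: the gap between the jaws is 37.5 mm minus this, so it just fits the nut near 0.0055. It starts between 0.0004 and 0.002. Driven only by the worm; self-holding up to a load of about 75 N.
- worm_top (a point): highest point of the worm, at wrench x 54, y 5, z 21 mm: a grippy ribbed brass roller 20 mm thick, 26 mm long, axis along wrench y, 3 mm proud of the head, 5 mm proud of the metal beside it. Stroking its top to the nut (wrench -x) closes the jaws 0.7 mm per 10 mm, the other way opens them. It takes about 6 N along the stroke; when the jaws meet the nut it stops and a finger slips.
- handle (a point): middle of the red handle, at wrench x 200, y 0, z 8 mm; axes as the wrench's. The handle is 26 mm wide, 12 mm thick (z 2 to 14 mm), from x 104 to 260 mm, and sticks out over the lid's edge with free air below. Here it takes about 2 N sideways to turn the nut; at the nut's stop, more than about 4 N slowly forces the jaws open.
- spanner: loose small open-ended spanner, 180 mm; bystander
- screwdriver: loose screwdriver with an orange handle, 200 mm; bystander
- washer: loose copper washer, 40 mm across; bystander
- tape: loose black tape measure, 65 x 35 x 60 mm; bystander
- elbow: loose brass pipe elbow, 40 mm; bystander
- bottle: loose green bottle, 140 mm tall; bystander
- jar: loose clear cup, 70 mm tall; bystander
Things that resemble listed ones, but are neither listed nor needed, are in the scene too. What is shaped like the housing but green or red is not meant.

How it is judged:
On the way, in this order (a step that is already met when the one before it is completed fails the run):
1. the jaws just fit the nut (gap under 32.8 mm, nut between them) before the nut is turned (value of joint jaw above 0.0047 m and horizontal distance between wrench and housing below 0.007 m and value of joint nut below 0.25 rad), for 0.2 s.
2. the nut is turned to its stop (value of joint nut above 0.68 rad), for 0.2 s.
At the end, for the whole second after the job is handed in: the nut is within 0.07 rad of its stop, and the wrench rests flat on the lid, still on the nut (within 8 mm of centred), its jaws within about 1.3 mm of fitting (gap under 33.3 mm), released and at rest (value of joint nut above 0.68 rad and value of joint jaw above 0.0042 m and horizontal distance between wrench and housing below 0.008 m and height (world z) of wrench between 0.07 and 0.08 m and angle between wrench's own z axis and vertical below 0.06 rad and linear speed of wrench below 0.01 m/s); the robot touches nothing.
It fails at once if the gripper or arm pushes on the wrench with more than 30 N (contact force between any of the fingers, the arm and wrench above 30 N).
It fails at once if the robot touches the nut (contact force between the fingers and nut above 2 N).
It fails at once if the wrench is lifted off the lid or comes off the nut (height (world z) of wrench above 0.087 m or horizontal distance between wrench and housing above 0.03 m).
It fails at once if a bystander is moved by more than 30 mm (distance of any of spanner, screwdriver, washer, tape, elbow, bottle, jar from where it was at the start of the episode above 0.03 m).
It also fails if it takes over 72 s, if anything falls off the work surface, if the arm or the gripper's body presses on something with over 40 N, if the wrist force passes 120 N, or if a joint passes its speed limit or range.

## Working session

There is one attempt and no reset: what is moved stays moved. The work goes in short steps, Python scripts to look and compute and a tool call to move; the robot and the scene stay as the last step left them, time stands still between calls to the robot, and variables do not carry over. Pictures are saved under pics/ and viewed, and the job is handed in when it is done.

Besides the shell and the picture viewer there is one more tool, called after "Request:" as a command line: name --pt "numbers of a row" for each row, then --argument value for the rest. play_rows: Moves the arm, as the interface text tells. Its arguments: {"type":"object","properties":{"targets":{"type":"array"},"squeeze":{"type":"number"}},"required":["targets"]}

```bash
mkdir -p pics; ls; python3 - <<'E'
from cell import observe, imaging
import cv2
s=observe();print(s)
for n in ["scene","top","wrist"]:
    i=imaging.camera_info(n);print(n,i)
    im=imaging.snapshot(n);cv2.imwrite(f"pics/{n}0.png",im)
E
```

```text
pics
{'time': 0.0, 'joints': array([ 1.19899484e+00,  2.13375186e-01, -3.50733303e-02,  1.32351147e+00,
       -9.62948477e-06,  1.57078612e+00]), 'qvel': array([-0.00118167, -0.00264161,  0.00034898,  0.00093655, -0.00061223,
       -0.00130473]), 'joint_efforts': array([-2.76456623e-03, -6.86154342e+01,  4.87122631e+01,  1.73435791e-02,
       -2.61127279e-04, -1.04650641e-05]), 'tool_pos': array([0.18150557, 0.46546457, 0.19240104]), 'orientation': array([-5.80612471e-01, -3.08726390e+00,  1.79906203e-03]), 'wrist_force': array([-0.11584218, -0.35300492, -0.23609481]), 'ft_torque': array([0.00284019, 0.01707262, 0.0060645 ]), 'finger_gap': 0.9968241830287065}
scene {'camera_matrix': array([[458.78191498,   0.        , 317.36263868],
       [  0.        , 458.78191498, 198.32820845],
       [  0.        ,   0.        ,   1.        ]]), 'R': array([[ 0.85728166,  0.51481293, -0.0059835 ],
       [ 0.37904856, -0.63898241, -0.6693457 ],
       [-0.34841117,  0.57154976, -0.742927  ]]), 't': array([-0.46170877, -0.06343068,  1.41478245])}
top {'camera_matrix': array([[416.36940749,   0.        , 317.15612901],
       [  0.        , 416.36940749, 198.28349633],
       [  0.        ,   0.        ,   1.        ]]), 'R': array([[ 0.00869352, -0.99972409, -0.02182113],
       [-0.99723883, -0.00705834, -0.07392487],
       [ 0.07375045,  0.02240355, -0.99702505]]), 't': array([0.10674304, 0.49655133, 1.2657624 ])}
wrist {'camera_matrix': array([[309.70691629,   0.        , 322.19564714],
       [  0.        , 309.70691629, 209.68015258],
       [  0.        ,   0.        ,   1.        ]]), 'R': array([[ 0.36141958,  0.93240255, -0.00117604],
       [ 0.88576165, -0.34294607,  0.31275277],
       [ 0.29120817, -0.11407666, -0.94983384]]), 't': array([-0.4995561 , -0.03995226,  0.37920633])}
```

View pics/scene0.png

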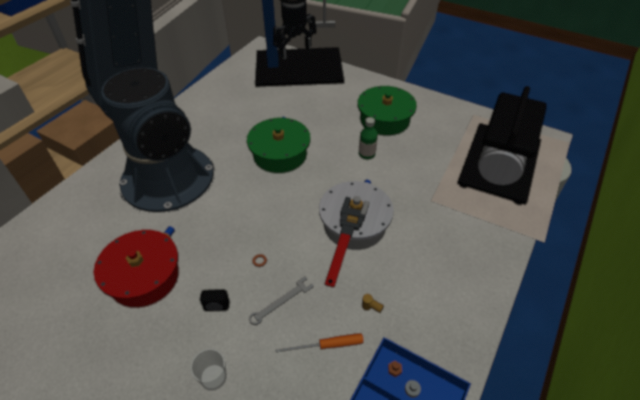

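View pics/top0.png

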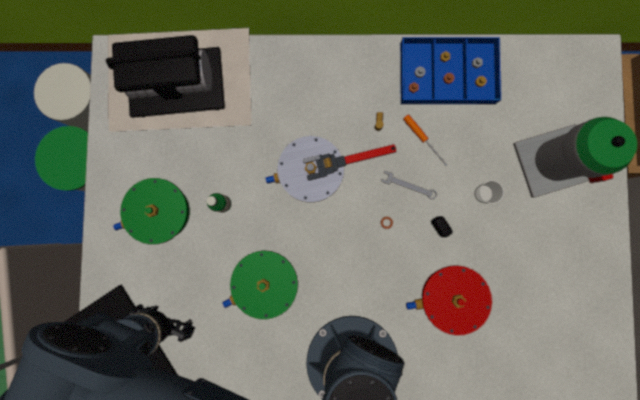

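View pics/wrist0.png

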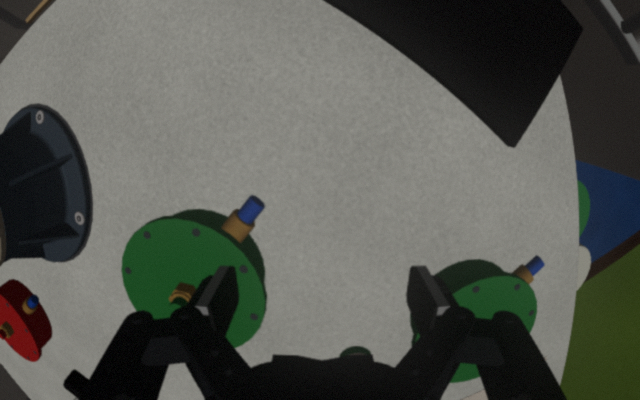

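```bash
cat > h.py <<'E'
import numpy as np,cv2
from cell import observe,imaging
from scipy.spatial.transform import Rotation as Ro
def ray(name,px,z,info=None):
    i=info or imaging.camera_info(name);K=i["camera_matrix"]
    u=(px[0]-K[0,2])/K[0,0];v=(px[1]-K[1,2])/K[1,1]
    if name=="wrist":
        r=np.hypot(u,v);d=np.array([u/r*np.sin(r),v/r*np.sin(r),np.cos(r)]) if r>0 else np.array([0,0,1.])
    else: d=np.array([u,v,1.])
    R=i["R"];c=-R.T@i["t"];d=R.T@d
    return c+d*(z-c[2])/d[2]
def proj(name,X,info=None):
    i=info or imaging.camera_info(name);K=i["camera_matrix"]
    c=i["R"]@np.array(X)+i["t"]
    if name=="wrist":
        th=np.arctan2(np.hypot(c[0],c[1]),c[2]);n=np.hypot(c[0],c[1]);u=c[:2]/n*th
    else:u=c[:2]/c[2]
    return u*K[0,0]+K[:2,2]
def redmask(im):
    b,g,r=[im[...,k].astype(int) for k in range(3)]
    return ((r>90)&(g<60)&(b<70)&(r>2*g)).astype(np.uint8)
E
python3 - <<'E'
from h import *
for n,box in [("top",(260,120,420,220)),("scene",(290,160,420,300))]:
    im=cv2.imread(f"pics/{n}0.png")
    x0,y0,x1,y1=box
    m=np.zeros_like(redmask(im));m[y0:y1,x0:x1]=redmask(im)[y0:y1,x0:x1]
    pts=np.argwhere(m)[:,::-1].astype(np.float32)
    print(n,len(pts),cv2.minAreaRect(pts),pts.mean(0))
    rect=cv2.boxPoints(cv2.minAreaRect(pts))
    for p in rect: print(p,ray(n,p,0.087))
    print("mean",ray(n,pts.mean(0),0.087))
    cv2.imwrite(f"pics/{n}0c.png",cv2.resize(im[y0:y1,x0:x1],None,fx=5 if n=="top" else 4,fy=5 if n=="top" else 4,interpolation=cv2.INTER_CUBIC))
E
```

```text
top 360 ((379.3456115722656, 148.600830078125), (18.299922943115234, 73.11483764648438), 61.26020431518555) [369.25555 153.99167]
[342.89203 158.15604] [0.60959485 0.03445146 0.087     ]
[407.      123.00003] [ 0.71527413 -0.15402608  0.087     ]
[415.7992  139.04562] [ 0.66740226 -0.17943627  0.087     ]
[351.69122 174.20163] [0.5622134  0.00848763 0.087     ]
mean [ 0.6223412  -0.04290817  0.087     ]
scene 439 ((337.4000244140625, 259.29998779296875), (9.17060375213623, 52.17757797241211), 18.434947967529297) [337.70844 258.43964]
[324.80002 282.59998] [ 0.63171868 -0.12068521  0.087     ]
[341.30002 233.09999] [0.59458099 0.02503648 0.087     ]
[350.00003 236.     ] [0.61778215 0.02816037 0.087     ]
[333.50003 285.5    ] [ 0.65281498 -0.11709239  0.087     ]
mean [ 0.62445162 -0.04673356  0.087     ]
```

View pics/top0c.png

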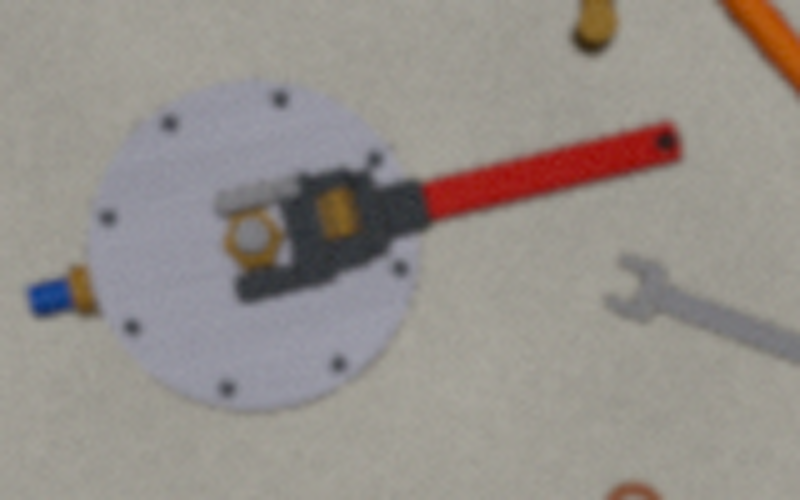

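View pics/scene0c.png

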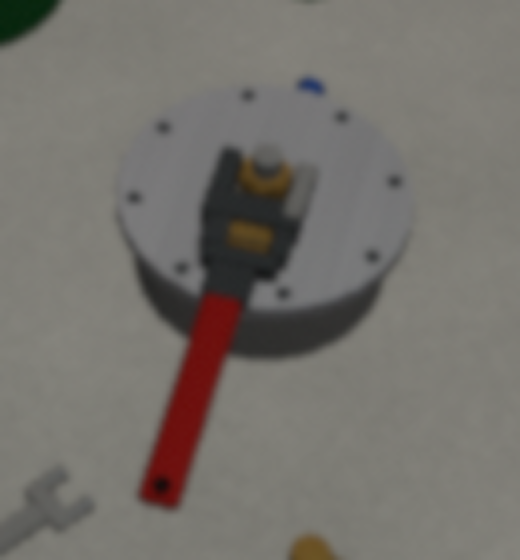

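```bash
python3 - <<'E'
from h import *
im=cv2.imread("pics/top0.png");m=redmask(im);k=np.zeros_like(m);k[135:175,340:400]=m[135:175,340:400]
p=np.argwhere(k)[:,::-1].astype(np.float32)
W=np.array([ray("top",q,0.089)[:2] for q in p]).astype(np.float32)
vx,vy,x0,y0=cv2.fitLine(W,cv2.DIST_HUBER,0,.01,.01).ravel();d=np.array([vx,vy]);d*=-np.sign(d[1])
t=(W-[x0,y0])@d;print("handle",x0,y0,d,np.degrees(np.arctan2(d[1],d[0])),t.min(),t.max())
e0=np.array([x0,y0])+d*t.min();e1=np.array([x0,y0])+d*t.max();print(e0,e1,"origin from tip",e1-d*.26,"from e0",e0-d*.104)
print("stub",ray("top",(310.6,167.2),0.111),"nut",ray("top",(310.6,168),0.093),"worm",ray("top",(327.8,162.6),.096))
c=(260+255/5,120+245/5);print("lid",ray("top",c,.075))
print("scene stub",ray("scene",(290+267/4,160+158/4),.111),"worm",ray("scene",(290+250/4,160+236/4),.096))
s=observe();print(Ro.from_rotvec(s["orientation"]).as_matrix().round(3))
for n,px in dict(spanner=(390,175),span2=(435,193),tape=(442,227),elbow=(379,120),scr=(408,118),scr2=(445,163),jar=(487,192),washer=(387,222),bottle=(213,203)).items(): print(n,ray("top",px,.02).round(3))
E
```

```text
handle 0.62171984 -0.042388745 [ 0.24423596 -0.96971583] -75.86331 -0.07437201 0.07712309
[0.6035555  0.02973097] [ 0.6405561  -0.11717623] origin from tip [0.57705474 0.13494986] from e0 [0.578155   0.13058141]
stub [0.57867041 0.12829225 0.111     ] nut [0.57899844 0.12897127 0.093     ] worm [0.59472586 0.07876329 0.096     ]
lid [0.57866465 0.1284551  0.075     ]
scene stub [0.58392148 0.12604298 0.111     ] worm [0.60029189 0.07332549 0.096     ]
[[-0.932  0.363 -0.   ]
 [ 0.363  0.932 -0.001]
 [ 0.    -0.001 -1.   ]]
spanner [ 0.569 -0.114  0.02 ]
span2 [ 0.514 -0.251  0.02 ]
tape [ 0.411 -0.271  0.02 ]
elbow [ 0.742 -0.08   0.02 ]
scr [ 0.748 -0.17   0.02 ]
scr2 [ 0.608 -0.283  0.02 ]
jar [ 0.519 -0.409  0.02 ]
washer [ 0.424 -0.104  0.02 ]
bottle [0.479 0.433 0.02 ]
```

Request:
play_rows --pt "-0.529 -0.211 -0.03 0 0 0.953 0" --pt "-0.529 -0.211 -0.03 0 0 0.953 0" --pt "-0.529 -0.211 -0.03 0 0 0.953 0" --pt "-0.529 -0.211 -0.03 0 0 0.953 0" --pt "-0.529 -0.211 -0.03 0 0 0.953 0" --pt "-0.529 -0.211 -0.03 0 0 0.953 0" --pt "-0.529 -0.211 -0.03 0 0 0.953 0" --pt "-0.529 -0.211 -0.03 0 0 0.953 0" --pt "-0.529 -0.211 -0.03 0 0 0.953 0" --pt "-0.529 -0.211 -0.03 0 0 0.953 0" --pt "-0.529 -0.211 -0.03 0 0 0.953 0" --pt "-0.529 -0.211 -0.03 0 0 0.953 0" --pt "-0.529 -0.211 -0.03 0 0 0.953 0" --pt "-0.529 -0.211 -0.03 0 0 0.953 0" --squeeze 20

```text
time: 1.9
tool_pos: [0.5975, 0.0777, 0.2232]
orientation: [1.931, 2.478, 0.001]
wrist_force: [-0.1, -0.4, 0.2]
finger_gap: 0.003
```

```bash
python3 - <<'E'
from h import *
s=observe();print(s["time"],s["tool_pos"],Ro.from_rotvec(s["orientation"]).as_matrix().round(3),s["joints"],s["wrist_force"],s["finger_gap"])
im=imaging.snapshot("wrist");cv2.imwrite("pics/w1.png",im);print(imaging.camera_info("wrist"))
E
```

```text
1.9 [0.59750954 0.07773949 0.22323801] [[-0.245  0.97   0.   ]
 [ 0.97   0.245  0.   ]
 [ 0.     0.    -1.   ]] [1.29348780e-01 4.35748326e-01 3.51143639e-01 1.48577662e+00
 5.16182935e-05 1.45312025e+00] [-0.07695649 -0.40338668  0.17572131] 0.0029069834989027066
{'camera_matrix': array([[309.70691629,   0.        , 322.19564714],
       [  0.        , 309.70691629, 209.68015258],
       [  0.        ,   0.        ,   1.        ]]), 'R': array([[ 9.69213728e-01,  2.46220873e-01,  1.74848920e-04],
       [ 2.33800733e-01, -9.20545829e-01,  3.12941837e-01],
       [ 7.72137687e-02, -3.03266645e-01, -9.49772276e-01]]), 't': array([-0.59735895, -0.11734306,  0.38530773])}
```

View pics/w1.png

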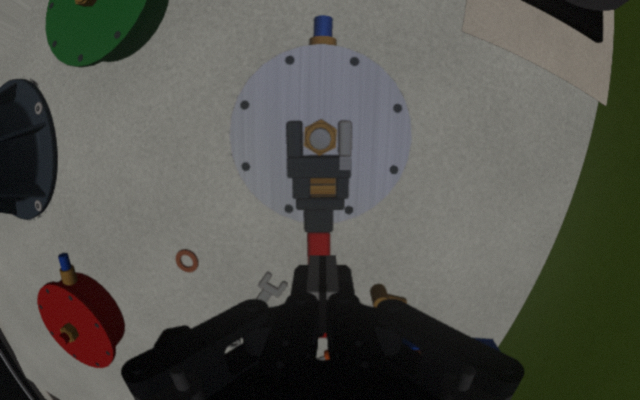

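The wrist view shows the nut at (320,137), the worm at (323,188), jaws at (294,139) and (345,138), with the wrench aligned with the tool.

```bash
python3 - <<'E'
from h import *
im=cv2.imread("pics/w1.png")
cv2.imwrite("pics/w1c.png",cv2.resize(im[100:270,240:400],None,fx=3.5,fy=3.5,interpolation=cv2.INTER_CUBIC))
for n,p,z in [("worm",(323,188),.096),("nut",(320,137),.093),("stub",(320,138),.111)]: print(n,ray("wrist",p,z))
E
```

```text
worm [0.59664997 0.08074906 0.096     ]
nut [0.5809806  0.13022691 0.093     ]
stub [0.58096171 0.13079939 0.111     ]
```

View pics/w1c.png

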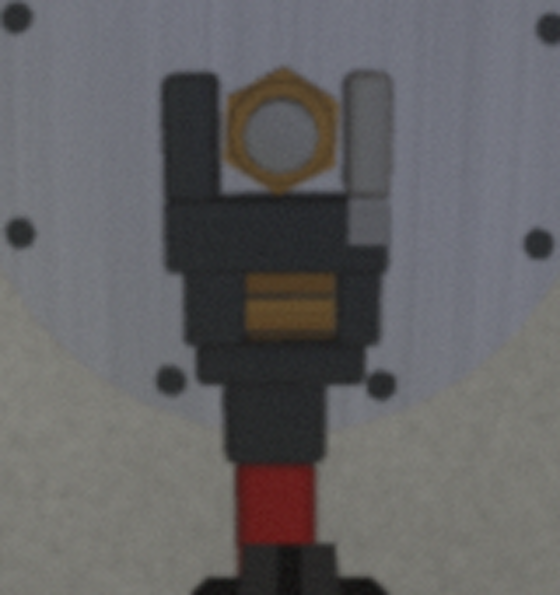

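Request:
play_rows --pt "-0.007 0 0.05 0 0 0 0" --pt "-0.007 0 0.09 0 0 0 0" --pt "-0.007 0 0.115 0 0 0 0" --pt "-0.007 0 0.123 0 0 0 0" --pt "-0.007 0 0.123 0 0 0 0" --pt "-0.007 0 0.123 0 0 0 0"

```text
time: 2.7
tool_pos: [0.6003, 0.0704, 0.1012]
orientation: [1.931, 2.476, 0.002]
wrist_force: [0.9, 0.1, -0.2]
finger_gap: -0.003
```

```bash
python3 - <<'E'
from h import *
s=observe();print(s["time"],s["tool_pos"],s["wrist_force"],s["finger_gap"])
im=imaging.snapshot("wrist");cv2.imwrite("pics/w2.png",im[:, 120:520])
E
```

```text
2.7 [0.60027186 0.07042708 0.10117641] [ 0.87749082  0.0903747  -0.17346172] -0.0029023797222249618
```

View pics/w2.png

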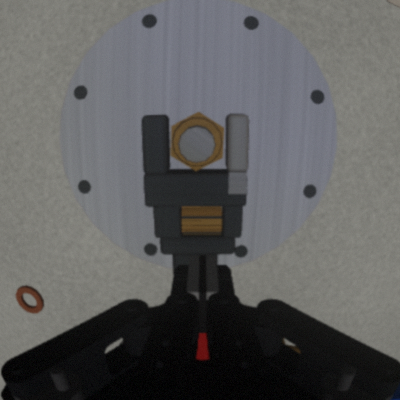

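```bash
python3 - <<'E'
from h import *
s=observe();T=s["tool_pos"];R=Ro.from_rotvec(s["orientation"]).as_matrix()
for dx in (-.011,0,.011): print(dx,proj("wrist",T+R[:,0]*dx)-[120,0])
print(ray("wrist",(322,212),.096),ray("wrist",(322,219),.096),ray("wrist",(322,230),.094))
d=np.array([.244,-.97,0])
for x in(44,54,64): print(x, proj("wrist",np.array([.5975,.0777,.096])+d*(x-54)/1000)-[120,0])
im=imaging.snapshot("wrist");cv2.imwrite("pics/w2c.png",cv2.resize(im[150:330,240:400],None,fx=4,fy=3.3,interpolation=cv2.INTER_CUBIC))
E
```

```text
-0.011 [203.63194825 257.82026845]
0 [203.69769098 242.42965229]
0.011 [203.76362478 226.31684249]
[0.59465762 0.08824507 0.096     ] [0.5958079  0.08369965 0.096     ] [0.59785493 0.07561896 0.094     ]
44 [202.28984988 213.37906717]
54 [202.26283118 228.12732097]
64 [202.23665194 242.33841897]
```

View pics/w2c.png

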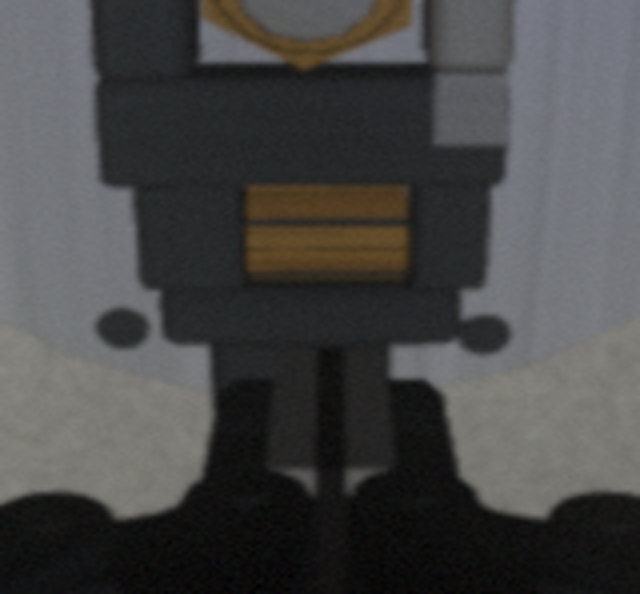

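```bash
python3 - <<'E'
from h import *
s=observe();T=s["tool_pos"];R=Ro.from_rotvec(s["orientation"]).as_matrix()
for h in (0,.01,.02,.03,.04): print(h,[proj("wrist",T+R[:,0]*dx-R[:,2]*h).round(0)[1] for dx in (-.011,0,.011)])
d=np.array([.2442,-.9697,0]);yv=np.array([.9697,.2442,0]);O=np.array([.580,.129,.075])
P=lambda x,y,z:proj("wrist",O+d*x/1000+yv*y/1000+[0,0,z/1000]).round(1)
print("worm front",P(45.3,5,16),"crest",P(54,5,21),"back",P(59,5,19.5),"throat",P(21,0,18),"jawtip",P(-16,-24,18),"nut ctr",P(0,0,18),"nut back corner",P(18.5,0,18),"head end",P(79,0,18))
im=imaging.snapshot("scene");cv2.imwrite("pics/s2.png",cv2.resize(im[100:260,270:430],None,fx=4,fy=3.6,interpolation=cv2.INTER_CUBIC))
for dx in (-.011,.011): print(proj("scene",T+R[:,0]*dx))
E
```

```text
0 [np.float64(258.0), np.float64(242.0), np.float64(226.0)]
0.01 [np.float64(265.0), np.float64(249.0), np.float64(232.0)]
0.02 [np.float64(273.0), np.float64(257.0), np.float64(239.0)]
0.03 [np.float64(282.0), np.float64(265.0), np.float64(247.0)]
0.04 [np.float64(292.0), np.float64(274.0), np.float64(255.0)]
worm front [323.3 212.8] crest [323.3 228.2] back [323.3 234.5] throat [315.3 176.7] jawtip [275.3 117.2] nut ctr [315.2 142.9] nut back corner [315.3 172.7] head end [315.8 260.6]
[350.97501781 221.72839732]
[353.06282341 215.34871666]
```

View pics/s2.png

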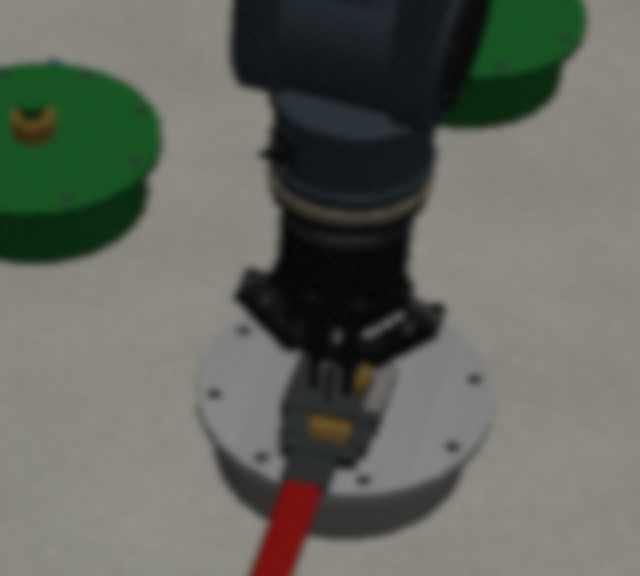

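```bash
python3 - <<'E'
from h import *
s=observe();T=s["tool_pos"];R=Ro.from_rotvec(s["orientation"]).as_matrix()
for z in (.09,.1,.11,.12,.13,.14,.15): 
    a=ray("scene",(352.5,208.3),z);b=ray("wrist",(323,255),z);print(z,R.T@(a-T),R.T@(b-T))
ims=imaging.snapshot("scene");
cv2.imwrite("pics/s2b.png",cv2.resize(cv2.convertScaleAbs(ims[180:230,325:385],alpha=2.2),None,fx=12,fy=11,interpolation=cv2.INTER_CUBIC))
im=imaging.snapshot("wrist");cv2.imwrite("pics/w2d.png",cv2.resize(cv2.convertScaleAbs(im[210:320,260:390],alpha=2.5),None,fx=6,fy=5.4,interpolation=cv2.INTER_CUBIC))
E
```

```text
0.09 [ 0.04316638 -0.00880642  0.01077268] [-0.01429629 -0.00040834  0.01079521]
0.1 [ 0.03464189 -0.00719752  0.00077652] [-0.00928426 -0.00044562  0.00079421]
0.11 [ 0.0261174  -0.00558862 -0.00921964] [-0.00427224 -0.0004829  -0.0092068 ]
0.12 [ 0.01759291 -0.00397972 -0.01921581] [ 0.00073978 -0.00052018 -0.01920781]
0.13 [ 0.00906842 -0.00237081 -0.02921197] [ 0.0057518  -0.00055746 -0.02920882]
0.14 [ 0.00054392 -0.00076191 -0.03920813] [ 0.01076383 -0.00059474 -0.03920982]
0.15 [-0.00798057  0.00084699 -0.04920429] [ 0.01577585 -0.00063202 -0.04921083]
```

View pics/s2b.png

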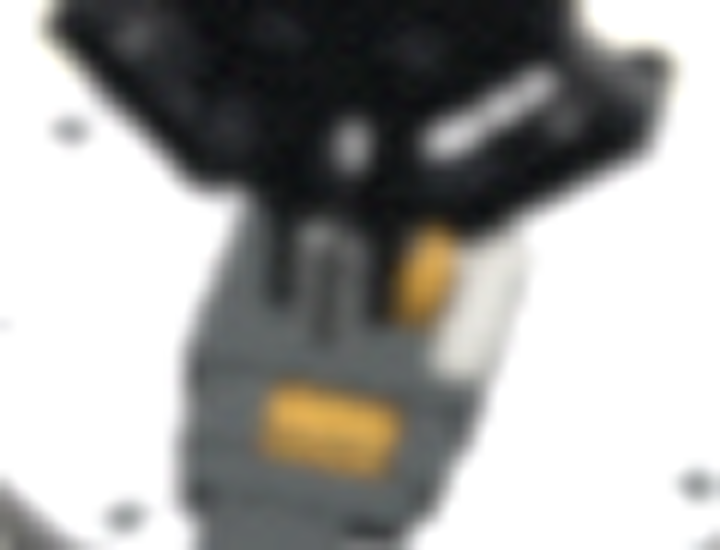

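View pics/w2d.png

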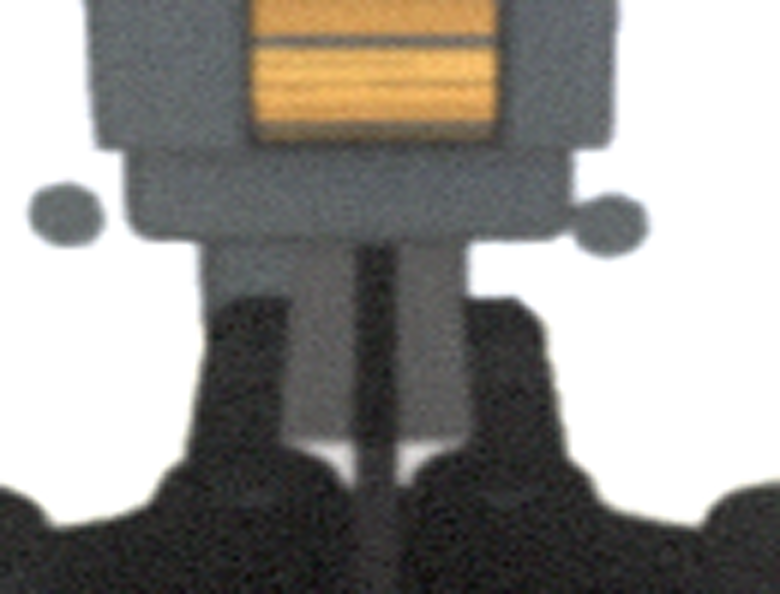

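Request:
play_rows --pt "0 0 0.001 0 0 0 0" --pt "0 0 0.002 0 0 0 0"

```text
time: 3.2
tool_pos: [0.5995, 0.0703, 0.0978]
orientation: [-1.932, -2.477, 0.0]
wrist_force: [0.0, 0.4, 0.1]
finger_gap: -0.001
```

Request:
play_rows --pt "0 0 0.001 0 0 0 0" --pt "0 0 0.001 0 0 0 0"

```text
time: 3.45
tool_pos: [0.5994, 0.0703, 0.0968]
orientation: [-1.932, -2.477, 0.0]
wrist_force: [-0.7, -0.6, -0.0]
finger_gap: 0.001
```

Request:
play_rows --pt "0 0 0.001 0 0 0 0" --pt "0 0 0.001 0 0 0 0"

```text
time: 3.7
tool_pos: [0.5995, 0.0703, 0.0958]
orientation: [-1.932, -2.477, 0.0]
wrist_force: [0.7, -0.8, -0.3]
finger_gap: -0.002
```

Request:
play_rows --pt "0 0 0.001 0 0 0 0" --pt "0 0 0.001 0 0 0 0"

```text
time: 3.95
tool_pos: [0.5995, 0.0702, 0.0948]
orientation: [-1.932, -2.477, 0.0]
wrist_force: [-0.0, 0.9, -1.1]
finger_gap: -0.001
```

Request:
play_rows --pt "0 0 0.0005 0 0 0 0" --pt "0 0 0.001 0 0 0 0"

```text
time: 4.2
tool_pos: [0.5995, 0.0703, 0.0939]
orientation: [-1.932, -2.477, 0.0]
wrist_force: [-0.3, -0.1, -0.4]
finger_gap: -0.0
```

Request:
play_rows --pt "0 0 0.0005 0 0 0 0" --pt "0 0 0.001 0 0 0 0"

```text
time: 4.45
tool_pos: [0.5995, 0.0703, 0.0929]
orientation: [-1.932, -2.477, 0.0]
wrist_force: [-0.1, -0.3, 0.2]
finger_gap: 0.001
```

Request:
play_rows --pt "0 0 0.0005 0 0 0 0" --pt "0 0 0.001 0 0 0 0"

```text
time: 4.7
tool_pos: [0.5995, 0.0703, 0.0919]
orientation: [-1.932, -2.477, -0.0]
wrist_force: [0.0, -0.4, 0.6]
finger_gap: 0.001
```

```bash
python3 - <<'E'
from h import *
s=observe();print(s["tool_pos"],s["wrist_force"])
im=imaging.snapshot("wrist");cv2.imwrite("pics/w3d.png",cv2.resize(cv2.convertScaleAbs(im[190:320,250:400],alpha=2.5),None,fx=5,fy=4.5,interpolation=cv2.INTER_CUBIC))
im=imaging.snapshot("scene");cv2.imwrite("pics/s3.png",cv2.resize(cv2.convertScaleAbs(im[180:230,325:385],alpha=2.2),None,fx=12,fy=11,interpolation=cv2.INTER_CUBIC))
E
```

```text
[0.59953225 0.07029656 0.09188795] [ 0.02280692 -0.41232067  0.62317769]
```

View pics/w3d.png

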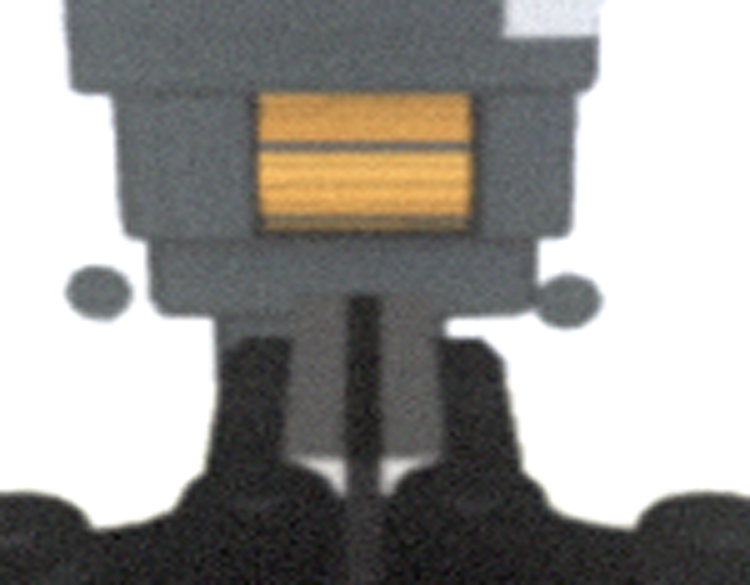

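View pics/s3.png

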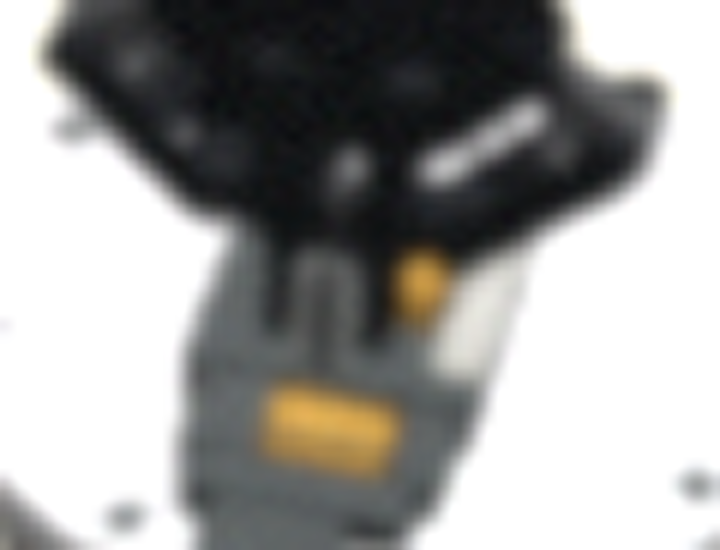

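```bash
python3 - <<'E'
from h import *
s=observe();T=s["tool_pos"];R=Ro.from_rotvec(s["orientation"]).as_matrix()
for h in (.01,.015,.02,.025,.03): 
    z=T[2]+h;print(h,[(R.T@(ray("scene",(352,r),z)-T))[0].round(4) for r in (213.5,214.1,215)],[(R.T@(ray("wrist",(323,r),z)-T))[0].round(4) for r in (254.5,255.6)])
E
```

```text
0.01 [np.float64(0.0154), np.float64(0.0135), np.float64(0.0105)] [np.float64(-0.0036), np.float64(-0.0043)]
0.015 [np.float64(0.0113), np.float64(0.0093), np.float64(0.0064)] [np.float64(-0.0011), np.float64(-0.0018)]
0.02 [np.float64(0.0071), np.float64(0.0052), np.float64(0.0023)] [np.float64(0.0014), np.float64(0.0007)]
0.025 [np.float64(0.0029), np.float64(0.001), np.float64(-0.0019)] [np.float64(0.0039), np.float64(0.0032)]
0.03 [np.float64(-0.0012), np.float64(-0.0031), np.float64(-0.006)] [np.float64(0.0064), np.float64(0.0058)]
```

Request:
play_rows --pt "0 0 0.004 0 0 0 0" --pt "0 0 0.008 0 0 0 0" --pt "0 0 0.008 0 0 0 0"

```text
time: 5.18
tool_pos: [0.5992, 0.0702, 0.0834]
orientation: [-1.932, -2.477, 0.001]
wrist_force: [0.5, -0.1, -0.2]
finger_gap: 0.004
```

Request:
play_rows --pt "0 0 0.003 0 0 0 0" --pt "0 0 0.006 0 0 0 0" --pt "0 0 0.006 0 0 0 0"

```text
time: 5.55
tool_pos: [0.5994, 0.0703, 0.0776]
orientation: [-1.932, -2.477, 0.0]
wrist_force: [0.4, -0.1, -1.2]
finger_gap: -0.003
```

```bash
cat > look.py <<'E'
from h import *
import sys
n=sys.argv[1]
s=observe();print(s["time"],s["tool_pos"],s["wrist_force"])
im=imaging.snapshot("wrist")[110:320,240:410]
im2=imaging.snapshot("scene")[180:232,325:385]
a=cv2.resize(cv2.convertScaleAbs(im,alpha=2.2),(480,590),interpolation=cv2.INTER_CUBIC)
b=cv2.resize(cv2.convertScaleAbs(im2,alpha=2.2),(310,270),interpolation=cv2.INTER_CUBIC)
o=np.zeros((590,800,3),np.uint8);o[:,:480]=a;o[:270,485:795]=b
cv2.imwrite(f"pics/{n}.png",o)
E
python3 look.py l4
```

```text
5.55 [0.59937514 0.07026965 0.07762033] [ 0.39747256 -0.08999078 -1.16632097]
```

View pics/l4.png

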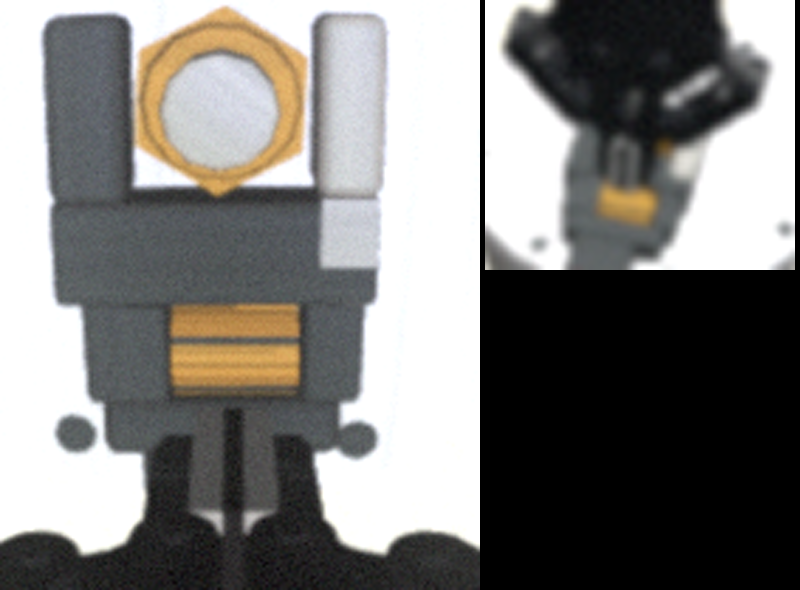

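Request:
play_rows --pt "0 0 0.003 0 0 0 0" --pt "0 0 0.006 0 0 0 0" --pt "0 0 0.006 0 0 0 0"

```text
time: 6.02
tool_pos: [0.5993, 0.0702, 0.0716]
orientation: [-1.932, -2.477, 0.001]
wrist_force: [-0.2, -0.1, -0.5]
finger_gap: 0.002
```

Request:
play_rows --pt "0 0 0.002 0 0 0 0" --pt "0 0 0.004 0 0 0 0" --pt "0 0 0.004 0 0 0 0"

```text
time: 6.4
tool_pos: [0.5994, 0.0703, 0.0677]
orientation: [-1.932, -2.477, 0.0]
wrist_force: [0.4, 0.3, -0.8]
finger_gap: 0.001
```

```bash
python3 look.py l5
```

```text
6.4 [0.59943257 0.07027    0.06772008] [ 0.37108569  0.34617653 -0.77753274]
```

View pics/l5.png

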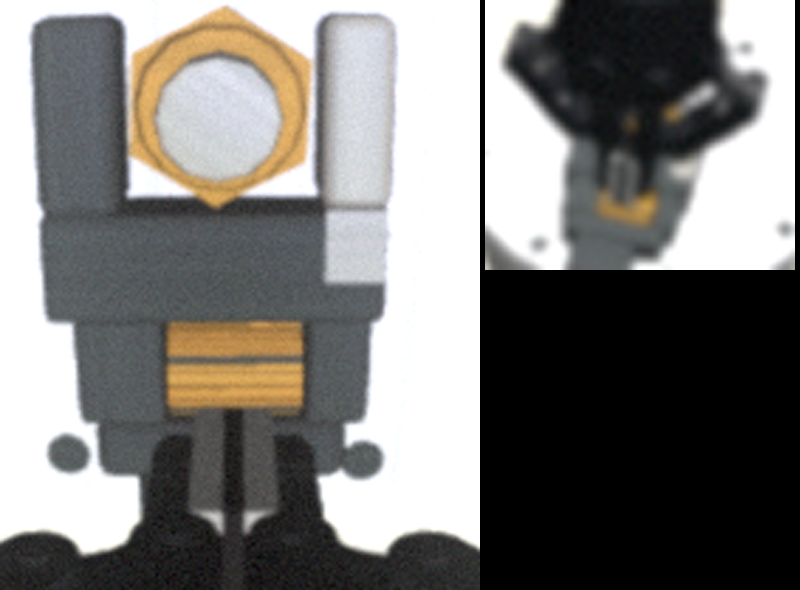

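Request:
play_rows --pt "0 0 0.002 0 0 0 0" --pt "0 0 0.004 0 0 0 0"

```text
time: 6.75
tool_pos: [0.5995, 0.0703, 0.0638]
orientation: [-1.932, -2.477, 0.0]
wrist_force: [0.1, -0.4, -1.0]
finger_gap: 0.004
```

Request:
play_rows --pt "0 0 0.001 0 0 0 0" --pt "0 0 0.002 0 0 0 0"

```text
time: 7.0
tool_pos: [0.5995, 0.0703, 0.0618]
orientation: [-1.932, -2.477, 0.0]
wrist_force: [-0.7, -0.7, -0.2]
finger_gap: 0.002
```

Request:
play_rows --pt "0 0 0.001 0 0 0 0" --pt "0 0 0.001 0 0 0 0"

```text
time: 7.25
tool_pos: [0.5995, 0.0703, 0.0609]
orientation: [-1.932, -2.477, 0.0]
wrist_force: [0.8, -0.1, -0.1]
finger_gap: -0.001
```

Request:
play_rows --pt "0 0 0.001 0 0 0 0" --pt "0 0 0.001 0 0 0 0"

```text
time: 7.5
tool_pos: [0.5995, 0.0702, 0.0598]
orientation: [-1.932, -2.477, 0.0]
wrist_force: [1.2, -0.4, 0.8]
finger_gap: -0.002
```

Request:
play_rows --pt "0 0 0.001 0 0 0 0" --pt "0 0 0.001 0 0 0 0"

```text
time: 7.75
tool_pos: [0.5995, 0.0703, 0.0588]
orientation: [-1.932, -2.477, 0.0]
wrist_force: [-0.7, 0.3, -0.1]
finger_gap: 0.001
```

Request:
play_rows --pt "0 0 0.001 0 0 0 0" --pt "0 0 0.001 0 0 0 0"

```text
time: 8.0
tool_pos: [0.5995, 0.0703, 0.0578]
orientation: [-1.932, -2.477, 0.0]
wrist_force: [-0.3, 0.4, 0.5]
finger_gap: 0.002
```

Request:
play_rows --pt "0 0 0.0005 0 0 0 0" --pt "0 0 0.0005 0 0 0 0"

```text
time: 8.25
tool_pos: [0.5996, 0.0703, 0.0575]
orientation: [1.932, 2.477, 0.0]
wrist_force: [0.3, 0.5, 2.2]
finger_gap: 0.001
```

Request:
play_rows --pt "0 0 0.0005 0 0 0 0" --pt "0 0 0.0005 0 0 0 0"

```text
time: 8.5
tool_pos: [0.5997, 0.0703, 0.0573]
orientation: [1.932, 2.477, 0.001]
wrist_force: [-0.9, -0.7, 7.4]
finger_gap: 0.002
```

Request:
play_rows --pt "0 0 0.0005 0 0 0 0" --pt "0 0 0.0005 0 0 0 0"

```text
time: 8.75
tool_pos: [0.5998, 0.0703, 0.0571]
orientation: [1.932, 2.477, 0.001]
wrist_force: [-3.8, -1.0, 10.6]
finger_gap: -0.0
```

```bash
python3 look.py l6
```

```text
8.75 [0.59975454 0.07025097 0.05711172] [-3.78598137 -1.02848003 10.60102068]
```

View pics/l6.png

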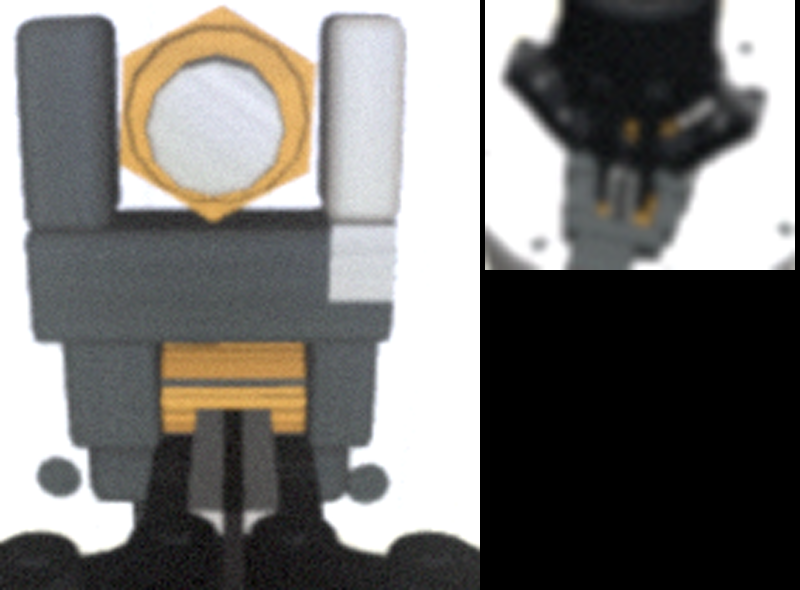

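Request:
play_rows --pt "0.002 0 0 0 0 0 0" --pt "0.004 0 0 0 0 0 0" --pt "0.006 0 0 0 0 0 0"

```text
time: 9.22
tool_pos: [0.599, 0.0752, 0.0574]
orientation: [1.931, 2.474, 0.0]
wrist_force: [-1.1, -7.6, 11.3]
finger_gap: 0.005
```

```bash
python3 look.py l7
```

```text
9.225 [0.59897283 0.07517478 0.05741358] [-1.12939051 -7.55682301 11.27121659]
```

View pics/l7.png

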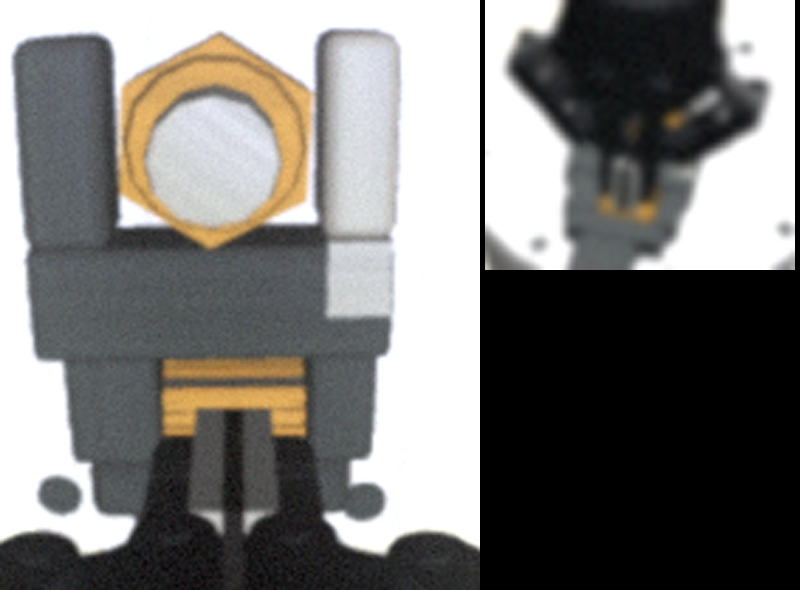

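Request:
play_rows --pt "0.002 0 0 0 0 0 0" --pt "0.004 0 0 0 0 0 0" --pt "0.006 0 0 0 0 0 0" --pt "0.008 0 0 0 0 0 0"

```text
time: 9.82
tool_pos: [0.5969, 0.0829, 0.0574]
orientation: [1.931, 2.475, -0.0]
wrist_force: [-1.7, -7.5, 11.8]
finger_gap: 0.001
```

Request:
play_rows --pt "0.0 0 -0.004 0 0 0 0" --pt "-0.008 0 -0.005 0 0 0 0" --pt "-0.014 0 -0.004 0 0 0 0" --pt "-0.014 0 -0.0015 0 0 0 0" --pt "-0.014 0 0 0 0 0 0" --pt "-0.014 0 0 0 0 0 0"

```text
time: 10.58
tool_pos: [0.5997, 0.07, 0.0567]
orientation: [1.932, 2.476, -0.0]
wrist_force: [-2.1, -3.4, 7.0]
finger_gap: 0.006
```

```bash
python3 look.py l8
```

```text
10.575 [0.59965862 0.06997074 0.05667541] [-2.09206124 -3.42797767  7.04808709]
```

View pics/l8.png

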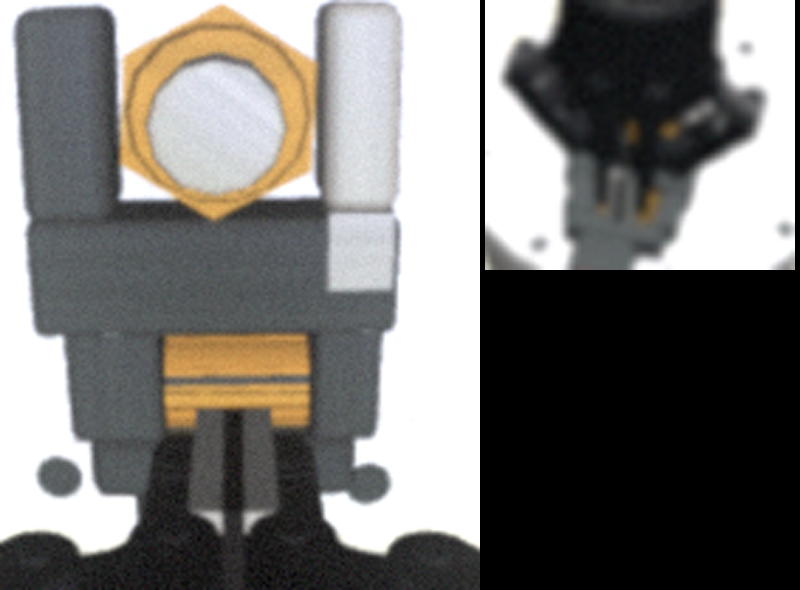

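Request:
play_rows --pt "0.001 0 0.0005 0 0 0 0" --pt "0.004 0 0.0005 0 0 0 0" --pt "0.007 0 0.0004 0 0 0 0" --pt "0.01 0 0.0002 0 0 0 0" --pt "0.013 0 0.0002 0 0 0 0" --pt "0.016 0 0.0002 0 0 0 0"

```text
time: 11.42
tool_pos: [0.5959, 0.0848, 0.0572]
orientation: [1.932, 2.475, -0.001]
wrist_force: [-5.0, -8.9, 18.2]
finger_gap: -0.0
```

Request:
play_rows --pt "0.0 0 -0.004 0 0 0 0" --pt "-0.008 0 -0.005 0 0 0 0" --pt "-0.015 0 -0.004 0 0 0 0" --pt "-0.015 0 -0.0015 0 0 0 0" --pt "-0.015 0 0 0 0 0 0" --pt "-0.015 0 0 0 0 0 0"

```text
time: 12.18
tool_pos: [0.5996, 0.0707, 0.0568]
orientation: [1.932, 2.476, -0.0]
wrist_force: [-2.6, -4.4, 10.9]
finger_gap: -0.001
```

Request:
play_rows --pt "0.001 0 0.0002 0 0 0 0" --pt "0.004 0 0.0 0 0 0 0" --pt "0.007 0 -0.0002 0 0 0 0" --pt "0.01 0 -0.0004 0 0 0 0" --pt "0.013 0 -0.0005 0 0 0 0" --pt "0.015 0 -0.0005 0 0 0 0"

```text
time: 12.92
tool_pos: [0.5962, 0.085, 0.0573]
orientation: [1.932, 2.475, -0.001]
wrist_force: [-0.7, -7.4, 11.3]
finger_gap: 0.002
```

Request:
play_rows --pt "0.0 0 -0.004 0 0 0 0" --pt "-0.008 0 -0.005 0 0 0 0" --pt "-0.015 0 -0.004 0 0 0 0" --pt "-0.015 0 -0.0015 0 0 0 0" --pt "-0.015 0 0.0003 0 0 0 0" --pt "-0.015 0 0.0003 0 0 0 0"

```text
time: 13.68
tool_pos: [0.5995, 0.0709, 0.0569]
orientation: [1.932, 2.476, -0.0]
wrist_force: [-2.3, -4.3, 9.8]
finger_gap: 0.004
```

```bash
python3 look.py l9
```

```text
13.675 [0.59949152 0.0708884  0.05690231] [-2.26900207 -4.27194651  9.84376034]
```

View pics/l9.png

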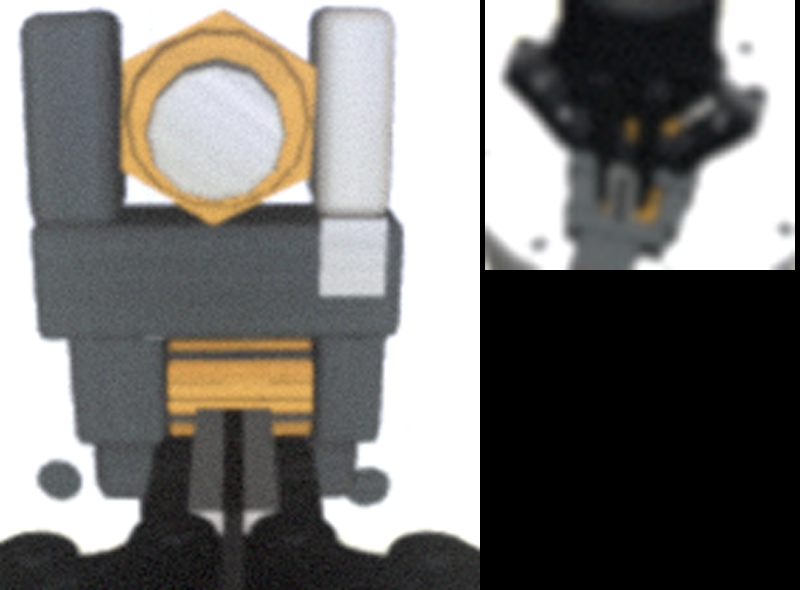

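Request:
play_rows --pt "0.001 0 0.0002 0 0 0 0" --pt "0.004 0 0.0 0 0 0 0" --pt "0.007 0 -0.0002 0 0 0 0" --pt "0.01 0 -0.0004 0 0 0 0" --pt "0.013 0 -0.0005 0 0 0 0" --pt "0.015 0 -0.0005 0 0 0 0"

```text
time: 14.52
tool_pos: [0.5962, 0.0851, 0.0574]
orientation: [1.931, 2.475, -0.001]
wrist_force: [0.5, -7.3, 7.1]
finger_gap: -0.001
```

Request:
play_rows --pt "0.0 0 -0.004 0 0 0 0" --pt "-0.008 0 -0.005 0 0 0 0" --pt "-0.015 0 -0.004 0 0 0 0" --pt "-0.015 0 -0.0015 0 0 0 0" --pt "-0.015 0 0.0003 0 0 0 0" --pt "-0.015 0 0.0003 0 0 0 0"

```text
time: 15.28
tool_pos: [0.5994, 0.0709, 0.057]
orientation: [1.932, 2.476, -0.0]
wrist_force: [-1.5, -4.4, 7.9]
finger_gap: 0.002
```

Request:
play_rows --pt "0.001 0 0.0002 0 0 0 0" --pt "0.004 0 0.0 0 0 0 0" --pt "0.007 0 -0.0002 0 0 0 0" --pt "0.01 0 -0.0004 0 0 0 0" --pt "0.013 0 -0.0005 0 0 0 0" --pt "0.015 0 -0.0005 0 0 0 0"

```text
time: 16.02
tool_pos: [0.5962, 0.0854, 0.0575]
orientation: [1.931, 2.476, -0.0]
wrist_force: [1.4, -4.9, 5.9]
finger_gap: 0.002
```

```bash
python3 look.py l10
```

```text
16.025 [0.59618544 0.08541733 0.05749574] [ 1.37388135 -4.90938757  5.85177622]
```

View pics/l10.png

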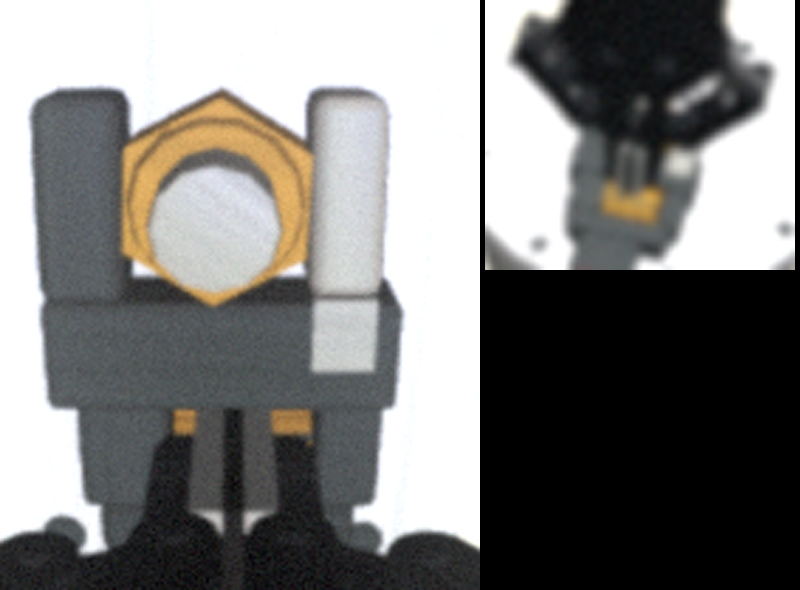

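Request:
play_rows --pt "0.0 0 -0.004 0 0 0 0" --pt "-0.008 0 -0.005 0 0 0 0" --pt "-0.015 0 -0.004 0 0 0 0" --pt "-0.015 0 -0.001 0 0 0 0" --pt "-0.015 0 0.0008 0 0 0 0" --pt "-0.015 0 0.0008 0 0 0 0"

```text
time: 16.88
tool_pos: [0.5995, 0.0709, 0.0568]
orientation: [1.932, 2.476, -0.0]
wrist_force: [-2.7, -5.4, 10.6]
finger_gap: -0.002
```

Request:
play_rows --pt "0.001 0 0.0002 0 0 0 0" --pt "0.004 0 0.0 0 0 0 0" --pt "0.007 0 -0.0001 0 0 0 0"

```text
time: 17.25
tool_pos: [0.5981, 0.0769, 0.0573]
orientation: [1.932, 2.474, -0.001]
wrist_force: [-2.6, -9.3, 14.3]
finger_gap: 0.002
```

Request:
play_rows --pt "0.003 0 -0.0002 0 0 0 0" --pt "0.006 0 -0.0002 0 0 0 0" --pt "0.008 0 -0.0002 0 0 0 0"

```text
time: 17.62
tool_pos: [0.5962, 0.0845, 0.0573]
orientation: [1.931, 2.474, -0.002]
wrist_force: [-0.6, -12.0, 12.2]
finger_gap: 0.002
```

```bash
python3 look.py l11
```

```text
17.625 [0.59622004 0.08454188 0.05733299] [ -0.63533382 -12.02271884  12.19936306]
```

View pics/l11.png

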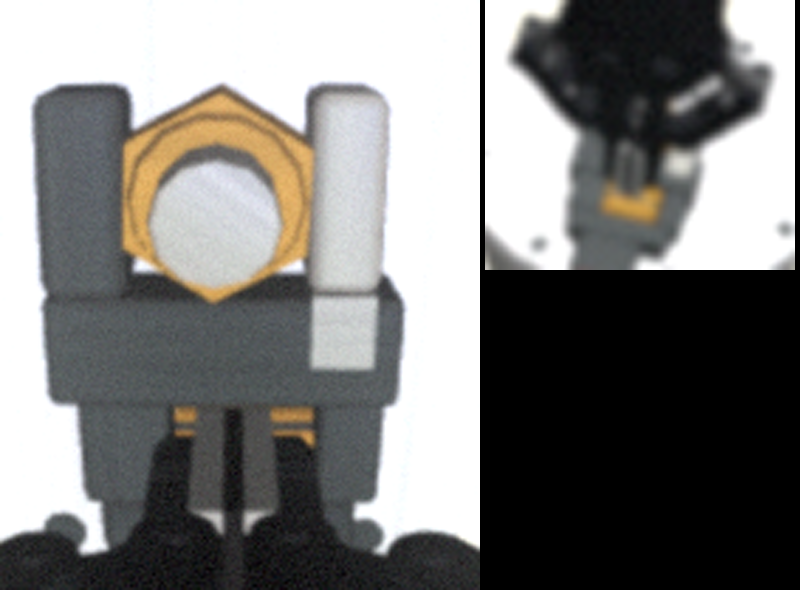

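Request:
play_rows --pt "0.0 0 -0.004 0 0 0 0" --pt "-0.008 0 -0.005 0 0 0 0" --pt "-0.013 0 -0.004 0 0 0 0" --pt "-0.013 0 -0.001 0 0 0 0" --pt "-0.013 0 0.0002 0 0 0 0" --pt "-0.013 0 0.0002 0 0 0 0"

```text
time: 18.48
tool_pos: [0.5992, 0.0727, 0.0572]
orientation: [1.932, 2.476, 0.0]
wrist_force: [-3.2, -4.7, 13.9]
finger_gap: 0.002
```

Request:
play_rows --pt "0.001 0 0.0002 0 0 0 0" --pt "0.004 0 0.0 0 0 0 0"

```text
time: 18.73
tool_pos: [0.5986, 0.0753, 0.0573]
orientation: [1.932, 2.473, -0.002]
wrist_force: [-2.2, -13.4, 14.2]
finger_gap: 0.0
```

Request:
play_rows --pt "0.003 0 -0.0002 0 0 0 0" --pt "0.006 0 -0.0002 0 0 0 0"

```text
time: 18.98
tool_pos: [0.5974, 0.0818, 0.0574]
orientation: [1.931, 2.474, -0.0]
wrist_force: [2.2, -9.2, 10.7]
finger_gap: 0.003
```

Request:
play_rows --pt "0 0 -0.01 0 0 0 0" --pt "-0.01 0 -0.06 0 0 0 0" --pt "-0.02 0 -0.1 0 0 0 0" --pt "-0.02 0 -0.1 0 0 0 0" --pt "-0.02 0 -0.1 0 0 0 0"

```text
time: 19.6
tool_pos: [0.601, 0.0636, 0.1561]
orientation: [-1.932, -2.477, 0.0]
wrist_force: [-0.5, 0.4, -0.8]
finger_gap: -0.001
```

```bash
python3 look.py l12; python3 - <<'E'
from h import *
im=cv2.imread("pics/l12.png")
im=imaging.snapshot("top");m=redmask(im);k=np.zeros_like(m);k[135:200,335:410]=m[135:200,335:410]
cv2.imwrite("pics/top3.png",im)
p=np.argwhere(k)[:,::-1].astype(np.float32);W=np.array([ray("top",q,0.089)[:2] for q in p]).astype(np.float32)
vx,vy,x0,y0=cv2.fitLine(W,cv2.DIST_HUBER,0,.01,.01).ravel();print(len(p),x0,y0,np.degrees(np.arctan2(vy,vx)))
E
```

```text
19.6 [0.60096989 0.06361787 0.15606217] [-0.54853866  0.39664215 -0.75535921]
54 0.6370724 -0.10430133 -51.11087
```

View pics/l12.png

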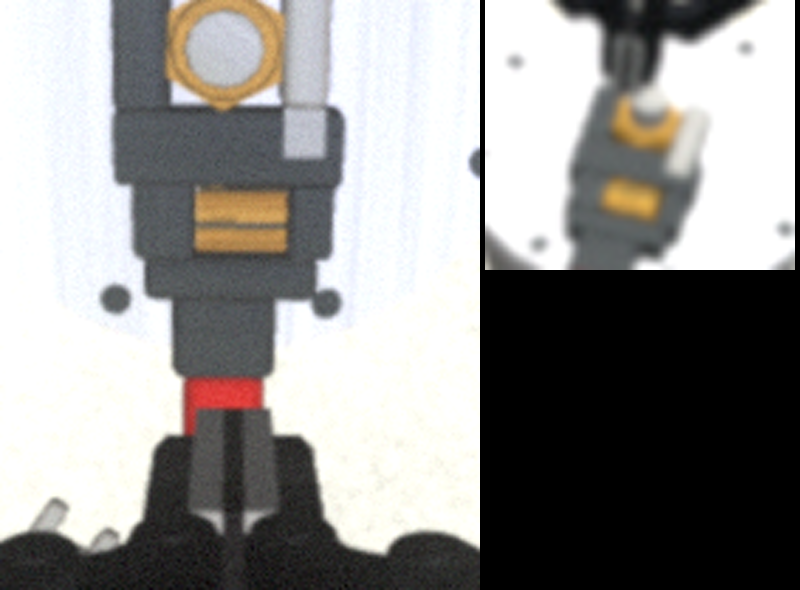

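View pics/top3.png

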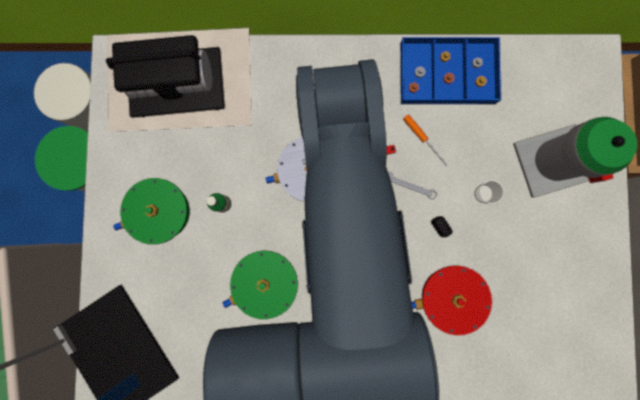

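Request:
play_rows --pt "-0.05 -0.003 0 0 0 0 0.6" --pt "-0.1 -0.003 0 0 0 0 0.6" --pt "-0.132 -0.003 0.03 0 0 0 0.6" --pt "-0.132 -0.003 0.06 0 0 0 0.6" --pt "-0.132 -0.003 0.06 0 0 0 0.6" --pt "-0.132 -0.003 0.06 0 0 0 0.6"

```text
time: 20.5
tool_pos: [0.6307, -0.0648, 0.0975]
orientation: [1.931, 2.478, 0.0]
wrist_force: [-0.4, -0.2, 0.0]
finger_gap: 0.602
```

```bash
cat > look2.py <<'E'
from h import *
import sys
n=sys.argv[1]
s=observe();print(s["time"],s["tool_pos"],s["orientation"],s["wrist_force"],s["finger_gap"])
a=cv2.convertScaleAbs(imaging.snapshot("wrist"),alpha=1.8)[:,120:520]
b=imaging.snapshot("scene")[150:310,280:440]
o=np.zeros((400,800,3),np.uint8);o[:,:400]=a;o[:,400:]=cv2.resize(cv2.convertScaleAbs(b,alpha=1.8),(400,400),interpolation=cv2.INTER_CUBIC)
cv2.imwrite(f"pics/{n}.png",o)
E
python3 look2.py m1
```

```text
20.5 [ 0.63068897 -0.06482023  0.09754865] [1.93106054e+00 2.47752421e+00 4.62755672e-04] [-0.36857476 -0.23009986  0.01402065] 0.60236208630388
```

View pics/m1.png

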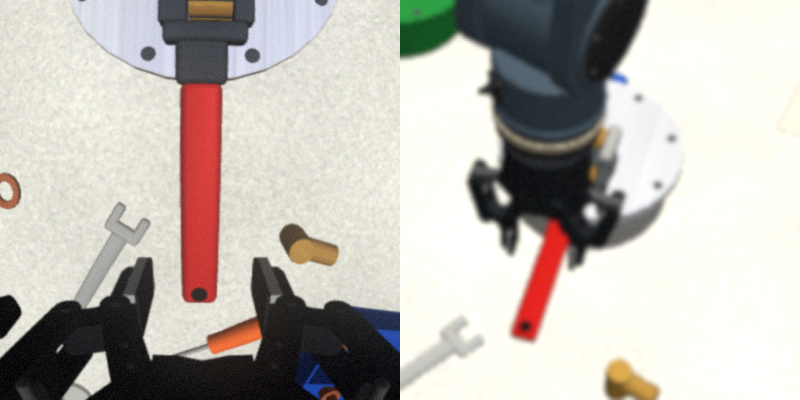

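Request:
play_rows --pt "0 0 0.02 0 0 0 0.6" --pt "0 0 0.035 0 0 0 0.6" --pt "0 0 0.045 0 0 0 0.6" --pt "0 0 0.045 0 0 0 0.6"

```text
time: 21.1
tool_pos: [0.6301, -0.0652, 0.0511]
orientation: [-1.931, -2.477, 0.001]
wrist_force: [-0.1, 0.4, 0.4]
finger_gap: 0.601
```

```bash
python3 look2.py m2
```

```text
21.1 [ 0.63011624 -0.06515372  0.05113981] [-1.93146774e+00 -2.47666771e+00  7.91444068e-04] [-0.11476441  0.39972746  0.43194707] 0.600833608739448
```

View pics/m2.png

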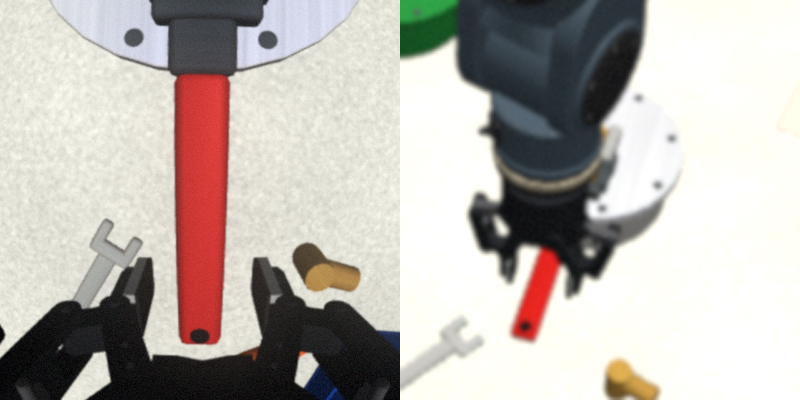

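Request:
play_rows --pt "0 0 0.006 0 0 0 0.6" --pt "0 0 0.012 0 0 0 0.6" --pt "0 0 0.018 0 0 0 0.6" --pt "0 0 0.018 0 0 0 0.6"

```text
time: 21.7
tool_pos: [0.63, -0.0652, 0.0329]
orientation: [-1.932, -2.476, 0.001]
wrist_force: [-1.1, -0.4, -0.5]
finger_gap: 0.604
```

```bash
python3 look2.py m3
```

```text
21.7 [ 0.63002484 -0.0652469   0.03293006] [-1.93160272e+00 -2.47645404e+00  8.70945649e-04] [-1.05015337 -0.43468164 -0.46534851] 0.6044866331503768
```

View pics/m3.png

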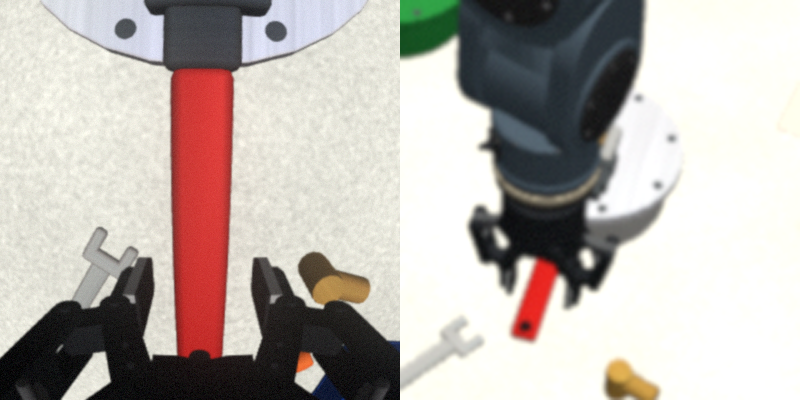

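Request:
play_rows --pt "0 -0.004 0 0 0 0 0.6" --pt "0 -0.008 0 0 0 0 0.6" --pt "0 -0.01 0 0 0 0 0.6" --pt "0 -0.012 0 0 0 0 0.6"

```text
time: 22.3
tool_pos: [0.6187, -0.0683, 0.0337]
orientation: [1.932, 2.477, 0.0]
wrist_force: [0.4, -0.1, -0.2]
finger_gap: 0.602
```

```bash
python3 look2.py m4; python3 -c "
import numpy as np
for f in (.03,.06,.09,.12,.15,.18,.2):
    print(f,np.round((.2-.2*np.cos(f)+.012*np.sin(f), .012-.2*np.sin(f)-.012*np.cos(f)),4))"
```

```text
22.3 [ 0.61872231 -0.06826943  0.03371393] [1.93206214e+00 2.47707179e+00 1.17068025e-04] [ 0.41118087 -0.11169412 -0.18799114] 0.6020489985788984
0.03 [ 0.0004 -0.006 ]
0.06 [ 0.0011 -0.012 ]
0.09 [ 0.0019 -0.0179]
0.12 [ 0.0029 -0.0239]
0.15 [ 0.004  -0.0298]
0.18 [ 0.0054 -0.0356]
0.2 [ 0.0064 -0.0395]
```

View pics/m4.png

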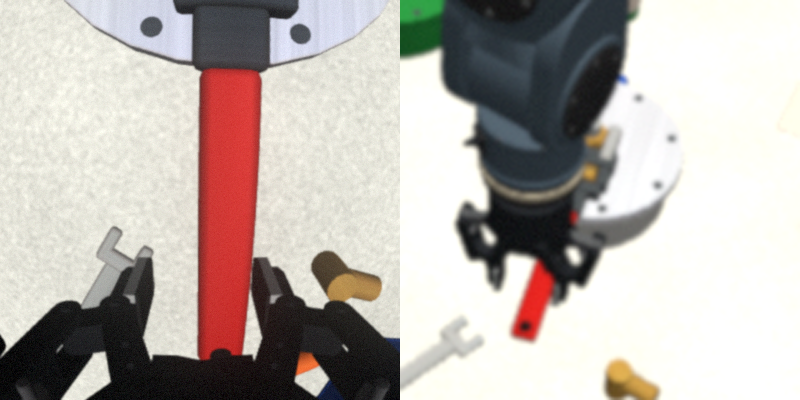

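Request:
play_rows --pt "0.0002 -0.003 0 0 0 0.015 0.6" --pt "0.0004 -0.006 0 0 0 0.03 0.6" --pt "0.0007 -0.009 0 0 0 0.045 0.6" --pt "0.0011 -0.012 0 0 0 0.06 0.6"

```text
time: 22.9
tool_pos: [0.6068, -0.0701, 0.0337]
orientation: [2.007, 2.417, 0.0]
wrist_force: [2.7, 0.7, -0.8]
finger_gap: 0.601
```

Request:
play_rows --pt "0.0004 -0.006 0 0 0 0.03 0.6" --pt "0.0011 -0.012 0 0 0 0.06 0.6" --pt "0.0019 -0.0179 0 0 0 0.09 0.6"

```text
time: 23.28
tool_pos: [0.5885, -0.0716, 0.0336]
orientation: [2.115, 2.323, -0.0]
wrist_force: [3.1, -1.2, -0.9]
finger_gap: 0.601
```

```bash
python3 look2.py m5
```

```text
23.275 [ 0.58850736 -0.0716042   0.03362763] [ 2.11482014e+00  2.32309316e+00 -1.56491112e-04] [ 3.12606176 -1.24884751 -0.88355795] 0.6012560783947933
```

View pics/m5.png

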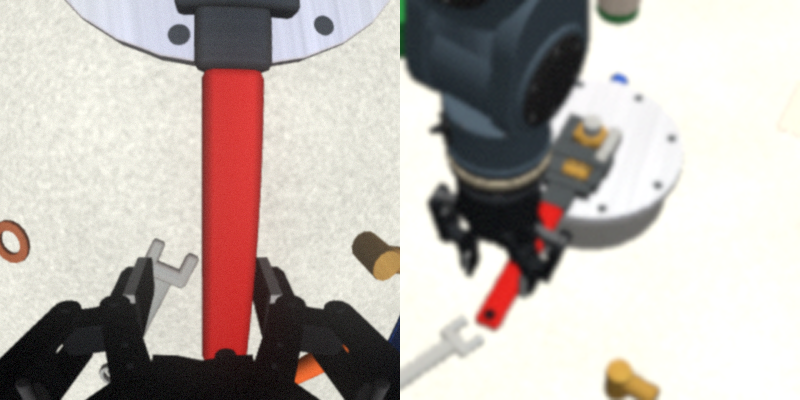

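Request:
play_rows --pt "0.0004 -0.006 0 0 0 0.03 0.6" --pt "0.0011 -0.012 0 0 0 0.06 0.6" --pt "0.0019 -0.0179 0 0 0 0.09 0.6" --pt "0.0029 -0.0239 0 0 0 0.12 0.6" --pt "0.004 -0.0298 0 0 0 0.15 0.6" --pt "0.0054 -0.0356 0 0 0 0.18 0.6"

```text
time: 24.12
tool_pos: [0.5527, -0.0695, 0.0336]
orientation: [2.315, 2.124, 0.0]
wrist_force: [1.6, 0.2, 0.0]
finger_gap: 0.602
```

Request:
play_rows --pt "0.0004 -0.006 0 0 0 0.03 0.6" --pt "0.0011 -0.012 0 0 0 0.06 0.6" --pt "0.0019 -0.0179 0 0 0 0.09 0.6" --pt "0.0029 -0.0239 0 0 0 0.12 0.6" --pt "0.004 -0.0298 0 0 0 0.15 0.6" --pt "0.0054 -0.0356 0 0 0 0.18 0.6"

```text
time: 24.88
tool_pos: [0.5177, -0.0611, 0.0336]
orientation: [2.496, 1.907, -0.0]
wrist_force: [2.0, 1.0, -1.0]
finger_gap: 0.6
```

```bash
python3 look2.py m6; python3 - <<'E'
from h import *
s=observe();R=Ro.from_rotvec(s["orientation"]).as_matrix();print(np.degrees(np.arctan2(R[1,0],R[0,0])),s["joints"])
E
```

```text
24.875 [ 0.51766456 -0.06107295  0.03363377] [ 2.49636027e+00  1.90714186e+00 -3.69258544e-06] [ 2.02746815  1.03663449 -1.0182269 ] 0.6001162789723974
74.80649006369373 [-1.17336346e-01  3.41167043e-01 -2.78313833e-01  9.51918143e-01
 -1.82901980e-04  1.71863689e+00]
```

View pics/m6.png

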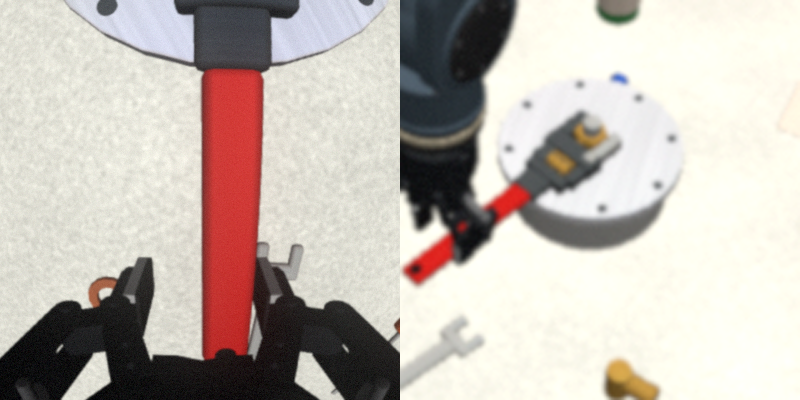

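Request:
play_rows --pt "0.0004 -0.006 0 0 0 0.03 0.6" --pt "0.0011 -0.012 0 0 0 0.06 0.6" --pt "0.0019 -0.0179 0 0 0 0.09 0.6" --pt "0.0029 -0.0239 0 0 0 0.12 0.6"

```text
time: 25.48
tool_pos: [0.4953, -0.052, 0.0336]
orientation: [2.606, 1.754, -0.0]
wrist_force: [2.0, -0.9, 0.3]
finger_gap: 0.603
```

Request:
play_rows --pt "0.0002 -0.003 0 0 0 0.015 0.6" --pt "0.0004 -0.006 0 0 0 0.03 0.6"

```text
time: 25.72
tool_pos: [0.4901, -0.0495, 0.0336]
orientation: [2.631, 1.716, -0.0]
wrist_force: [1.6, -1.6, 0.5]
finger_gap: 0.601
```

Request:
play_rows --pt "0.0001 -0.0015 0 0 0 0.0075 0.6" --pt "0.0002 -0.003 0 0 0 0.015 0.6"

```text
time: 25.98
tool_pos: [0.4876, -0.0481, 0.0336]
orientation: [2.644, 1.697, -0.0]
wrist_force: [1.6, -1.5, -0.3]
finger_gap: 0.594
```

Request:
play_rows --pt "0.0001 -0.0015 0 0 0 0.0075 0.6" --pt "0.0002 -0.003 0 0 0 0.015 0.6"

```text
time: 26.22
tool_pos: [0.4849, -0.0467, 0.0336]
orientation: [2.656, 1.677, -0.0]
wrist_force: [1.4, -2.9, -0.8]
finger_gap: 0.599
```

Request:
play_rows --pt "0.0001 -0.001 0 0 0 0.005 0.6" --pt "0.0001 -0.002 0 0 0 0.01 0.6"

```text
time: 26.48
tool_pos: [0.4832, -0.0457, 0.0336]
orientation: [-2.665, -1.664, -0.0]
wrist_force: [1.7, -1.7, 0.5]
finger_gap: 0.602
```

Request:
play_rows --pt "0.0001 -0.001 0 0 0 0.005 0.6" --pt "0.0001 -0.001 0 0 0 0.005 0.6"

```text
time: 26.72
tool_pos: [0.4822, -0.0452, 0.0336]
orientation: [-2.668, -1.658, 0.0]
wrist_force: [0.7, -1.8, -0.2]
finger_gap: 0.603
```

```bash
python3 look2.py m7; python3 - <<'E'
from h import *
im=imaging.snapshot("scene")
m=redmask(im);k=np.zeros_like(m);k[180:290,270:350]=m[180:290,270:350]
p=np.argwhere(k)[:,::-1].astype(np.float32);W=np.array([ray("scene",q,0.087)[:2] for q in p]).astype(np.float32)
vx,vy,x0,y0=cv2.fitLine(W,cv2.DIST_HUBER,0,.01,.01).ravel();print(len(p),x0,y0,np.degrees(np.arctan2(vy,vx)))
im=cv2.imread("pics/scene0.png")
m=redmask(im);k=np.zeros_like(m);k[180:290,300:360]=m[180:290,300:360]
p=np.argwhere(k)[:,::-1].astype(np.float32);W=np.array([ray("scene",q,0.087)[:2] for q in p]).astype(np.float32)
vx,vy,x0,y0=cv2.fitLine(W,cv2.DIST_HUBER,0,.01,.01).ravel();print(len(p),x0,y0,np.degrees(np.arctan2(vy,vx)))
E
```

```text
26.725 [ 0.48219793 -0.04518042  0.03356024] [-2.66849615e+00 -1.65764695e+00  3.00880933e-04] [ 0.69641804 -1.83799868 -0.23233988] 0.6034373629870782
284 0.50569326 -0.029834403 63.956173
439 0.6215121 -0.034538146 -75.23214
```

View pics/m7.png

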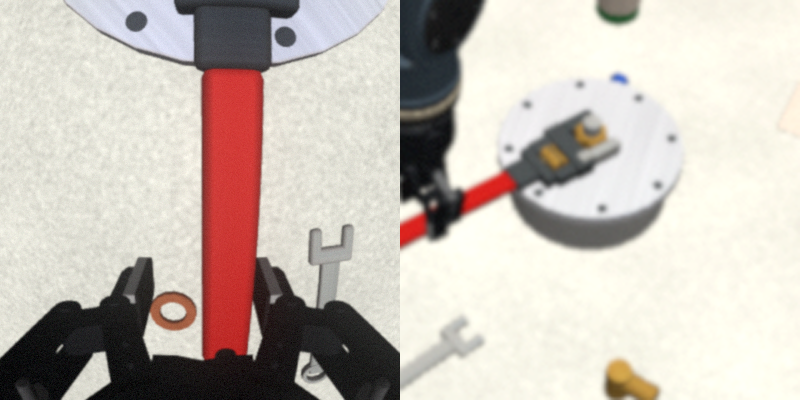

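Request:
play_rows --pt "0.0001 -0.001 0 0 0 0.005 0.6" --pt "0.0001 -0.002 0 0 0 0.01 0.6"

```text
time: 27.12
tool_pos: [0.4807, -0.0442, 0.0336]
orientation: [2.677, 1.644, 0.0]
wrist_force: [2.0, -2.1, -0.3]
finger_gap: 0.603
```

Request:
play_rows --pt "0.0001 -0.001 0 0 0 0.005 0.6" --pt "0.0001 -0.001 0 0 0 0.005 0.6"

```text
time: 27.38
tool_pos: [0.4796, -0.0436, 0.0336]
orientation: [-2.681, -1.638, 0.0]
wrist_force: [0.3, -2.3, -0.1]
finger_gap: 0.598
```

Request:
play_rows --pt "0.0001 -0.001 0 0 0 0.005 0.6" --pt "0.0001 -0.001 0 0 0 0.005 0.6"

```text
time: 27.62
tool_pos: [0.4788, -0.0432, 0.0336]
orientation: [-2.685, -1.631, 0.0]
wrist_force: [1.5, -2.7, 0.6]
finger_gap: 0.598
```

Request:
play_rows --pt "0.0001 -0.001 0 0 0 0.005 0.6" --pt "0.0001 -0.001 0 0 0 0.005 0.6"

```text
time: 27.88
tool_pos: [0.478, -0.0426, 0.0336]
orientation: [-2.689, -1.624, 0.0]
wrist_force: [0.9, -1.4, 0.0]
finger_gap: 0.598
```

Request:
play_rows --pt "0.0001 -0.001 0 0 0 0.005 0.6" --pt "0.0001 -0.001 0 0 0 0.005 0.6"

```text
time: 28.12
tool_pos: [0.4771, -0.042, 0.0336]
orientation: [-2.693, -1.617, 0.0]
wrist_force: [0.9, -2.0, -1.0]
finger_gap: 0.601
```

Request:
play_rows --pt "0.0 -0.0005 0 0 0 0.0025 0.6" --pt "0.0 -0.0005 0 0 0 0.0025 0.6"

```text
time: 28.38
tool_pos: [0.4768, -0.0418, 0.0336]
orientation: [-2.695, -1.614, -0.0]
wrist_force: [1.9, -1.9, -0.7]
finger_gap: 0.603
```

Request:
play_rows --pt "0.0 -0.0005 0 0 0 0.0025 0.6" --pt "0.0001 -0.001 0 0 0 0.005 0.6"

```text
time: 28.62
tool_pos: [0.4759, -0.0413, 0.0336]
orientation: [2.699, 1.607, -0.0]
wrist_force: [1.1, -1.7, -0.0]
finger_gap: 0.6
```

Request:
play_rows --pt "0.0 -0.0005 0 0 0 0.0025 0.6" --pt "0.0001 -0.001 0 0 0 0.005 0.6"

```text
time: 28.88
tool_pos: [0.4751, -0.0407, 0.0336]
orientation: [2.703, 1.6, -0.0]
wrist_force: [1.5, -3.0, -0.7]
finger_gap: 0.606
```

```bash
python3 look2.py m8
```

```text
28.875 [ 0.47510996 -0.04070454  0.03362019] [ 2.70330915e+00  1.60045461e+00 -3.87691968e-05] [ 1.47018254 -3.03291766 -0.66381235] 0.6057396018455932
```

View pics/m8.png

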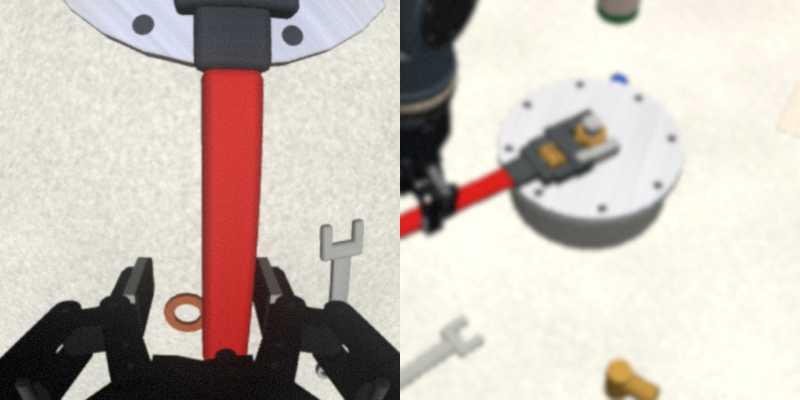

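Request:
play_rows --pt "0.0 -0.0005 0 0 0 0.0025 0.6" --pt "0.0001 -0.001 0 0 0 0.005 0.6"

```text
time: 29.22
tool_pos: [0.4743, -0.0402, 0.0336]
orientation: [2.707, 1.594, -0.0]
wrist_force: [1.0, -2.6, -0.3]
finger_gap: 0.599
```

Request:
play_rows --pt "0.0 -0.0005 0 0 0 0.0025 0.6" --pt "0.0001 -0.001 0 0 0 0.005 0.6"

```text
time: 29.48
tool_pos: [0.4734, -0.0395, 0.0336]
orientation: [-2.711, -1.587, 0.0]
wrist_force: [0.9, -2.5, -0.1]
finger_gap: 0.599
```

Request:
play_rows --pt "0.0 -0.0005 0 0 0 0.0025 0.6" --pt "0.0001 -0.001 0 0 0 0.005 0.6"

```text
time: 29.72
tool_pos: [0.4727, -0.039, 0.0336]
orientation: [2.715, 1.58, 0.0]
wrist_force: [1.1, -3.5, -1.0]
finger_gap: 0.596
```

Request:
play_rows --pt "0 0.006 0 0 0 0 0.6" --pt "0 0.011 0 0 0 0 0.6" --pt "0 0.011 -0.03 0 0 0 0.6" --pt "0 0.011 -0.08 0 0 0 0.6" --pt "0 0.011 -0.13 0 0 0 0.6" --pt "0.04 0.011 -0.16 0 0 0 0.6" --pt "0.06 0.011 -0.16 0 0 0 0.6" --pt "0.06 0.011 -0.16 0 0 0 0.6" --pt "0.06 0.011 -0.16 0 0 0 0.6"

```text
time: 30.85
tool_pos: [0.5111, 0.0074, 0.1925]
orientation: [-2.714, -1.58, 0.003]
wrist_force: [0.5, -0.4, -0.4]
finger_gap: 0.597
```

```bash
python3 - <<'E'
from h import *
s=observe();R=Ro.from_rotvec(s["orientation"]).as_matrix();print(s["time"],s["tool_pos"],R.round(3),s["wrist_force"])
i=imaging.camera_info("wrist");im=imaging.snapshot("wrist");cv2.imwrite("pics/n1.png",im)
O=np.array([.581,.130,.093]);p=proj("wrist",O,i);print(p)
x,y=int(p[0]),int(p[1]);c=im[max(0,y-50):y+70,x-70:x+70]
cv2.imwrite("pics/n1c.png",cv2.resize(cv2.convertScaleAbs(c,alpha=2),None,fx=5,fy=5,interpolation=cv2.INTER_CUBIC))
im=imaging.snapshot("scene");cv2.imwrite("pics/n1s.png",cv2.resize(cv2.convertScaleAbs(im[150:300,260:420],alpha=2),None,fx=4.5,fy=4,interpolation=cv2.INTER_CUBIC))
E
```

```text
30.85 [0.51107495 0.00736122 0.19254406] [[ 0.494  0.87  -0.002]
 [ 0.87  -0.494 -0.   ]
 [-0.001 -0.002 -1.   ]] [ 0.48356039 -0.38915368 -0.40855771]
[324.30604787  44.22455962]
```

View pics/n1c.png

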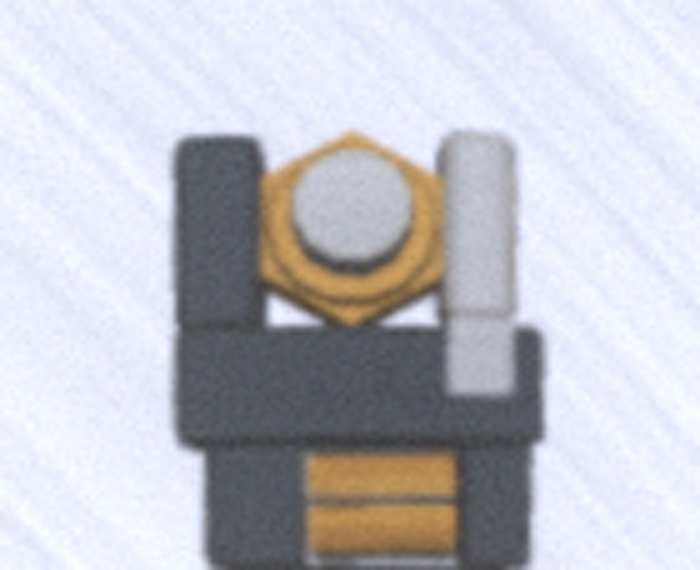

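View pics/n1.png

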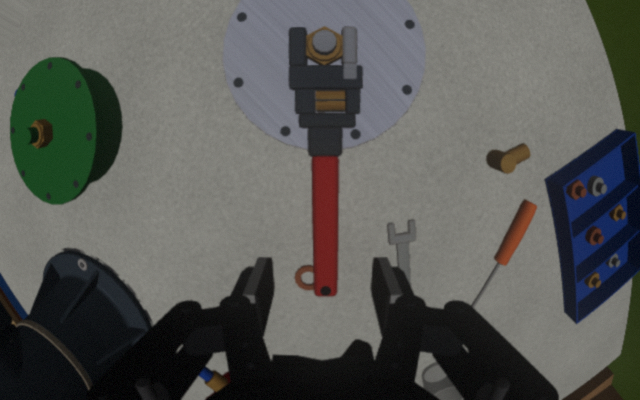

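```bash
python3 - <<'E'
from h import *
def fit(im,off,i,tcpR=None):
    h=cv2.cvtColor(im,cv2.COLOR_BGR2HSV)
    m=((h[...,1]>170)&((h[...,0]<6)|(h[...,0]>174))&(h[...,2]>60)).astype(np.uint8)
    n,l,st,c=cv2.connectedComponentsWithStats(m);k=1+np.argmax(st[1:,4]);print(st[k],c[k])
    L=[]
    for r in range(st[k][1]+12,st[k][1]+st[k][3]-12):
        q=np.where(l[r]==k)[0];a=ray("wrist",(q.min()+off,r),.088,i);b=ray("wrist",(q.max()+off,r),.088,i);L.append((a+b)[:2]/2)
    v=cv2.fitLine(np.array(L,np.float32),cv2.DIST_HUBER,0,.01,.01).ravel();a=np.degrees(np.arctan2(v[1],v[0]));print(a,a-180 if a>0 else a,v[2:])
i=imaging.camera_info("wrist")
fit(cv2.imread("pics/n1.png"),0,i)
# reconstruct camera pose for m1 from rigid tool->cam transform
s=observe();R=Ro.from_rotvec(s["orientation"]).as_matrix();p=s["tool_pos"]
Rct=i["R"]@R; tct=i["R"]@p+i["t"]
R1=Ro.from_rotvec([1.93106,2.47752,.00046]).as_matrix();p1=np.array([.630689,-.06482,.09755])
j=dict(i);j["R"]=Rct@R1.T;j["t"]=tct-j["R"]@p1
fit(cv2.imread("pics/m1.png")[:,:400],120,j)
E
```

```text
[ 313  157   24  138 2835] [325.12733686 221.59188713]
60.816467 -119.18353 [ 0.49524793 -0.02428921]
[ 182   84   39  218 7314] [200.36122505 186.19332786]
-76.46918 -76.46918 [ 0.62156856 -0.03890724]
```

```bash
python3 -c "
from cell import job_done,observe
print(observe()['wrist_force']);print(job_done())"
```

```text
[ 0.2115133  -0.34873561 -0.24999678]
the job is handed in; nothing more can be done
None
```

The wrench is fitted snugly on the nut, and I swung it clockwise to where the stop should be. I then handed the job in at about 31 s. I never clearly felt the stop.

- **Closing the jaws:** I rolled the worm with seven strokes of the shut fingertips. On the last two the finger slipped at about 12–13 N along the stroke, so the jaws had met the nut. My highest wrist reading was about 21 N, once, slightly over your 20 N guide but below the 30 N limit. Readings come only at the end of each move, so short peaks would not show.
- **Turning the nut:** I pushed the handle with about 2–4 N. In the wrist images before and after, the wrench turned 0.746 rad. The nut started between 0 and 0.05, so it should be at or very near its 0.75 stop. The push force showed no clear rise at the end, so the angle is my only evidence for this.
- **Last checks:** The wrist picture shows the nut between both jaws with no visible gap, and the wrench flat on the lid. The gripper was open and clear above it, with wrist force near zero. The bystanders in view looked undisturbed, though I did not measure them.
- **A mismatch:** The shut fingertips turned out to be about 38 mm higher than the reported TCP. Two camera views suggested this and the height at first contact confirmed it, so I worked with the measured height.

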